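# Lever the snap-in filter cover off the bench dust box

### The arm

A 6-joint arm with a two-finger parallel gripper is mounted at the origin on the work surface. World frame = base frame: x ahead of the robot, y to its left, z up, the work surface at z = 0. Lengths are in mm, angles in rad, forces in N, time in s.
With the tool pointing down it reaches from about 400 to 825 mm from the base axis. Payload 7 kg.
Tool frame: the origin (TCP) lies at the very end of the fingers, on their centre line; the grasp point (between the pads) lies 19 mm behind it (ctrl.grip_point_offset is the distance from the TCP to the grasp point, in mm); z points along the fingers, y is the line along which they close (so a half turn about z gives the same grasp; the last joint's range is limited). The gripper opens to 88 mm and grips with 3 to 60 N. Pads are 19 mm wide; open, the fingers measure 130 mm over their backs; the gripper's body (78 mm by 193 mm) begins 47 mm behind the grasp point.
Start: joints at [1.403, 0.359, 0.012, 0, -1.224, -0.288], TCP at [297.127, 606.062, 226.561] pointing down, gripper open.
Joint ranges: [-3.07, 3.07], [-1.43, 2.12], [-1.02, 1.25], [-3.03, 1.67], [-3.05, -0], [-3.03, 3.03]. Speed limits (rad/s): [2.39, 2.39, 3.01, 3.14, 3.14, 3.14].

### API

Orientations are given as a 3x3 rotation matrix whose columns are the frame's x, y, z axes.
In Python, from workcell import ctrl, viewer, models gives the robot as it stands.
- The arm moves only by the tool send_rows, never from a script. Its argument "commands" is a list of rows, each an object of numbers: "dx", "dy", "dz": the shift along the tool's x, y, z scaled (see below); "turn": the turn about the tool's z scaled (see below); "jaw": the closure, from 0 (fully open) to 1 (shut). A call has exactly 8 rows; each row shifts and turns the commanded pose from where the row before left it, along the tool's axes as they then stand; what a row does not reach is not made up. The controller multiplies each number of a shift by 0.03 m and each number of a turn by 4 degrees. A row lasts 1/12 s, in which the tool goes at most 41.7 mm and 7.16 degrees, less where a joint would pass 70% of its speed; a pose out of reach is approached as far as the arm can. A call with a number of a shift or a turn outside -1 to 1 is refused whole. A call with a gripper value outside its range is refused whole. The fingers move at their own pace and stop on an object; "grip_force" is the grip in N (left out, the last holds). Time passes only in rows, so rows that do not move let the fingers close, or fill a call up. It gives the time, the measured TCP pose, the force, the opening and the grip force at its end, in the units of the state.
- ctrl.get_state(): the state, without advancing time (a new reading comes with each control period).
- viewer.snapshot(name): name is "scene" or "top" or "wrist"; returns a dict with "pixels" (480x640x3 uint8, red, green, blue), "vfov" (degrees; the focal length in pixels is half the picture's height over the tangent of half this angle, whatever the lens; pixels are square), "cx", "cy" (the principal point, pixels), "pose" (4x4, takes a point from camera to world coordinates); the wrist camera has in their place "hand_eye" (4x4, takes a point from camera to tool coordinates, whose origin is the TCP and whose axes are the flange's). Camera axes: x right, y down, z forward; pixel columns grow to the right and rows downward; lengths in mm; the calibration is good to about 2 mm. A picture is of the moment at which its call begins: read the wrist's pose just before it. There is no depth.
- ctrl.sign_off(): hands the job in; it is judged then, once.
Trained networks look in a picture, given as the dict that the camera call returned (one of the last four; its "shot" number tells which), for a name from the list of things; names that differ only in an ending like _2 or _b are one class to them, and where a whole thing is asked for, a point or a joint stands for the part that bears it (a point fixed in the world has none). Each returns a list of dicts, best first, with "confidence" (0 to 1); they miss things now and then, are a little off and sometimes report something else, mostly with a low value. They report only what shows in the picture. A call takes as long as a camera call. They do not tell look-alikes from the thing itself.
- models.recognise(label, picture): "xyz" ([x, y, z] in mm, in world coordinates, good to about 4 mm: the middle of the surface that is visible of it).
- models.silhouettes(label, picture): "pixels" (480x640 bool, what is visible of it).
- models.pinpoint(label, picture): "xyz" ([x, y, z] in mm, in world coordinates, good to about 4 mm: a listed point, or the origin of a listed thing).
The state is a dict: "time_s": time; "joint_pos": joint angles; "joint_velocities": joint speeds; "tau": joint torques, N m; "tcp_pos": TCP position; "eef_rot": TCP orientation; "force": force on the tool from outside, world axes, zero at the start; "wrist_torque": the same for the moment, N m; "grip_width": finger opening in mm; "grip_force": force on a finger pad.
Only numpy, scipy, OpenCV 4.12 (cv2) and the standard library are available. Lean on these libraries where they do the work, as an engineer would, in place of code of your own. Each camera call takes 0.05 s, during which the arm holds its last target. There are 200 camera calls.

### The job

The orange filter cover of the jeweller's green dust box is snapped shut. Take the pry tool, put its blade through the notch with the red sill under the cover's front edge, and lever that edge up until the cover pops free of its catches, keeping the fingers off the cover until then. Lay the tool (do not drop it) back down flat on the bench, then lift the cover out and lower it gently onto its feet, right way up, inside the aluminium tray; leave the firebrick, the jar and the ring mandrel alone.

Things in the scene. Friction and masses are not known exactly. Their poses are not given: they have to be found in the camera images.
- dustbox: Green dust box fixed to the bench, 160 (x) x 120 (y) x 100 mm high; origin: centre of its underside. Its front faces its own -x; a black hose port (radius 24 mm, axis 45 mm high) stands 35 mm out of its rear. The flat top, 100 mm up, frames a recess of 123 x 66 mm (x -70 to 53, y -33 to 33) that holds the cover flush; the front wall is 10 mm thick (x -80 to -70).
- notch (a point): On the box, middle of the outer edge of the notch's red sill, at (-80, 0, 82) mm in the box's frame, axes as the box. The notch, 32 mm wide, is open to top and front. Going in (+x): 10 mm of sill, the cover's edge 12 mm in, under it a gap 8 mm high (82 to 90 mm above the bench) that ends at a steel stop 30 mm in. The sill's outer edge is the fulcrum for levering.
- cover: Orange cover, black slots, red mark at its front (-x) edge; about 0.18 kg: plate 119 (x) x 64 (y) x 10 mm on four legs 28 mm long. Origin: centre of the plate's underside, z up. At first flush in the box, underside 90 mm above the bench, nothing to grip; hidden spring rollers hold its front legs, its rear just rests. Standing on its feet, its underside is 28 mm above the floor.
- cover_lip (a point): On the cover, middle of the plate's lower front edge, (-59.5, 0, 0) mm in its frame. 20 to 25 N up lift it past the catches (after 7 mm); springs then hold it about 14 mm up, nose up 0.12 rad, rear still down. So popped, the front half can be gripped across its 64 mm width with fingertips just above the box's top and lifted straight out; over 15 N down snap it shut.
- pry: Loose pry tool, 190 mm long, 0.12 kg, lying along its x. Dark wooden handle (brass collar) 100 long x 22 wide (y) x 24 mm high (z), x = -100 to 0; flat straight steel blade 16 wide x 4 mm thick, x = 0 to 90 mm, mid-plane at z = 12 mm. Origin: underside of the handle at its collar end; on the bench when the tool lies.
- pry_tip (a point): Middle of the blade's tip, at (90, 0, 12) mm in the tool's frame, axes as the tool.
- pry_grip (a point): In the middle of the handle's section, at (-30, 0, 12) mm in the tool's frame, near the centre of mass: a good place to grip, across the 22 mm width.
- tray: Fixed aluminium tray, 185 (x) x 130 (y) outside, walls 5 mm thick and 16 mm high; origin at the centre of its underside, floor 5 mm above the bench.
- firebrick: Bystander: loose brick-red block 90 x 60 x 40 mm, origin at the centre of its underside.
- fluxjar: Bystander: loose jar, radius 30, 85 mm high, origin at the centre of its underside.
- mandrel: Bystander: loose wooden ring mandrel, a slim cone 115 mm high on a foot of radius 34 mm, origin at the centre of its underside.
Not all that is in view belongs to the job. What is shaped like the cover but blue is not meant. Several things look just like the pry: the one meant starts farthest to the robot's left.

How it is judged (in metres and radians):
On the way, in this order (a step that is already met when the one before it is completed fails the run):
1. the blade, in the notch, bears up against the cover while the cover is still held by its catches (contact force between pry and cover above 4 N and z of cover_lip in the frame of dustbox below 0.096 m and x of pry_tip in the frame of dustbox above -0.071 m and z of pry_tip in the frame of cover_lip below 0 m), for 0.05 s.
2. the cover's front edge has popped up past the catches, with no finger on the cover (z of cover_lip in the frame of dustbox between 0.099 and 0.118 m and contact force between the fingers and cover below 0.5 N), for 0.1 s.
At the end, for the whole second after the job is handed in: The cover stands right way up on its feet inside the tray (plate underside 28 to 38 mm high, level within 0.06 rad, centre within 60 x 45 mm of the tray's); the pry tool lies flat on the bench as at first (tilt under 0.12 rad), clear of box, tray and cover; both at rest (x of cover in the frame of tray between -0.06 and 0.06 m and y of cover in the frame of tray between -0.045 and 0.045 m and height (world z) of cover between 0.028 and 0.038 m and angle between cover's own z axis and vertical below 0.06 rad and linear speed of each of cover, pry below 0.02 m/s and height (world z) of pry below 0.006 m and angle between pry's own z axis and vertical below 0.12 rad and contact force between pry and dustbox below 0.3 N and contact force between pry and tray below 0.3 N and contact force between pry and cover below 0.3 N); the robot touches nothing.
It fails at once if fingers press on the cover (over 3 N) while it is still snapped shut (contact force between the fingers and cover above 3 N and z of cover_lip in the frame of dustbox below 0.096 m and horizontal distance between cover and dustbox below 0.02 m and height (world z) of cover above 0.085 m).
It fails at once if the cover is dropped or slammed into the tray (faster than 0.45 m/s just above its floor) (horizontal distance between cover and tray below 0.09 m and height (world z) of cover below 0.06 m and linear speed of cover above 0.45 m/s).
It fails at once if the tool is thrown down (faster than 0.6 m/s just above the bench) (height (world z) of pry below 0.02 m and linear speed of pry above 0.6 m/s).
It fails at once if firebrick, jar or ring mandrel is moved more than 30 mm or tipped (distance of any of firebrick, fluxjar, mandrel from where it was at the start of the episode above 0.03 m or angle between any of fluxjar, mandrel's own z axis and vertical above 0.5 rad).
It also fails if it takes over 72 s, if anything falls off the work surface, if the arm or the gripper's body presses on something with over 40 N, if the wrist force passes 120 N, or if a joint passes its speed limit or range.

## Working session

There is one attempt and no reset: what is moved stays moved. The work goes in short steps, Python scripts to look and compute and a tool call to move; the robot and the scene stay as the last step left them, time stands still between calls to the robot, and variables do not carry over. Pictures are saved under pics/ and viewed, at most 10 in all, crops included, and the job is handed in when it is done.

Besides the shell and the picture viewer there is one more tool, called after ">>>" by a JSON object that holds its "fn" and its "kwargs". send_rows: Moves the arm, as the interface text tells. Shifts and turns lie within -1 to 1; 1 stands for 0.03 m of shift or 4 degrees of turn. Its arguments: {"type":"object","properties":{"commands":{"type":"array"},"grip_force":{"type":"number"}},"required":["commands"]}

```bash
ls; mkdir -p pics
cat > h.py <<'E'
import numpy as np, cv2
from workcell import ctrl, viewer, models
def save(p,n): cv2.imwrite('pics/'+n+'.png',p['pixels'][:,:,::-1])
def campose(p,st=None):
    if 'pose' in p: return np.array(p['pose'])
    T=np.eye(4);T[:3,:3]=st['eef_rot'];T[:3,3]=st['tcp_pos'];return T@np.array(p['hand_eye'])
def f(p): return 240/np.tan(np.radians(p['vfov'])/2)
def proj(p,X,T=None):
    T=campose(p) if T is None else T
    c=np.linalg.inv(T)@np.append(X,1);return np.array([p['cx']+f(p)*c[0]/c[2],p['cy']+f(p)*c[1]/c[2]])
def ray(p,uv,z,T=None):
    T=campose(p) if T is None else T
    d=T[:3,:3]@np.array([(uv[0]-p['cx'])/f(p),(uv[1]-p['cy'])/f(p),1]);o=T[:3,3];return o+d*(z-o[2])/d[2]
E
python3 - <<'E'
from h import *
np.set_printoptions(precision=1,suppress=True)
a=viewer.snapshot('top');b=viewer.snapshot('scene');save(a,'top');save(b,'scene')
for n,p in(('top',a),('scene',b)):
    print(n,p['vfov'],campose(p)[:3,3])
    for l in ['dustbox','notch','cover','cover_lip','pry','pry_tip','pry_grip','tray','firebrick','fluxjar','mandrel']:
        for r in models.pinpoint(l,p)[:5]: print(l,np.array(r['xyz']),round(r['confidence'],2),proj(p,r['xyz']))
s=ctrl.get_state();print(s['eef_rot'],s['force'],s['time_s'],s['grip_width'])
E
```

```text
pics
top 56.571764145798795 [ 425.   -62.1 1111.6]
notch [488.  -57.1  83.5] 0.75 [313.1 266.7]
notch [505.6 340.7  -7.6] 0.56 [155.2 260.5]
cover [ 305.7 -165.4   32.3] 0.9 [358.1 345.3]
cover [354.4 188.4  26.9] 0.74 [210.4 322.9]
cover [519.9   8.4  90.6] 0.56 [284.7 252.4]
cover_lip [ 306.  -107.5   24.6] 0.91 [333.6 344.5]
cover_lip [369.5 243.9  27.1] 0.9 [187.5 316.3]
cover_lip [492.4 -40.1  89.4] 0.75 [305.7 264.6]
pry [ 538.9 -352.    -2.5] 0.83 [431.  249.6]
pry [ 324.1 -472.    -2.3] 0.61 [481.8 337.2]
pry_tip [ 340.  -380.7    9.1] 0.59 [445.8 330.6]
pry_grip [ 523.7 -379.3   11.4] 0.67 [443.6 255.3]
pry_grip [ 322.9 -500.5   15.4] 0.56 [496.4 338.5]
tray [509.7 341.6  -3.5] 0.67 [154.4 258.8]
firebrick [ 777.  -177.3   -2.7] 0.73 [361.  156.9]
fluxjar [780.5 172.2   1.4] 0.7 [225.  153.9]
mandrel [792.7   5.1  -2. ] 0.57 [290.2 150.3]
scene 46.083077516842145 [1362.1  636.9 1150. ]
dustbox [517.8  18.9   0.7] 0.64 [351.5 274.1]
notch [490.1 -57.4  84.1] 0.63 [338.3 233.9]
notch [ 526.6 -378.6    9.4] 0.2 [249.9 208. ]
cover [511.   13.3  93.8] 0.82 [353.5 247.9]
cover [ 
[... 208 characters left out ...]
8] 0.61 [340.7 234.6]
cover_lip [ 305.5 -108.8   29.4] 0.6 [364.5 208. ]
pry [ 543.1 -349.     2.5] 0.72 [252.7 216.7]
pry [489.4 -57.2  83.2] 0.71 [338.5 234. ]
pry [ 325.3 -469.     1.2] 0.58 [275.9 168.5]
pry_tip [ 582.1 -271.5   10.8] 0.77 [261.  233.3]
pry_tip [ 338.2 -384.3   14.5] 0.57 [291.4 177.9]
pry_grip [ 524.1 -377.4    9.7] 0.6 [250.8 207.7]
pry_grip [ 321.5 -505.5   11.3] 0.57 [269.  161.1]
firebrick [ 777.1 -174.2    0.8] 0.86 [233.4 290.3]
firebrick [ 526.7 -376.6   13.4] 0.63 [250.2 207.3]
fluxjar [789.2 166.9  -1. ] 0.62 [326.3 368.7]
mandrel [792.3   8.4   0.4] 0.81 [277.9 331.9]
[[ 0.9 -0.4  0. ]
 [-0.4 -0.9 -0. ]
 [ 0.  -0.  -1. ]] [-0.4 -1.2 -0. ] 1.2 87.46283348823157
```

View pics/top.png

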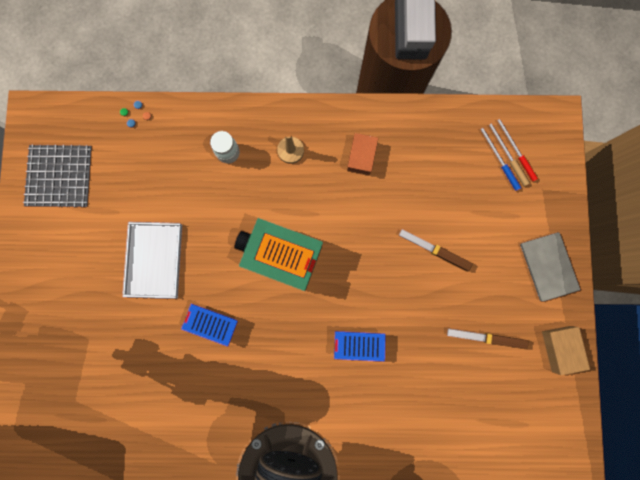

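View pics/scene.png

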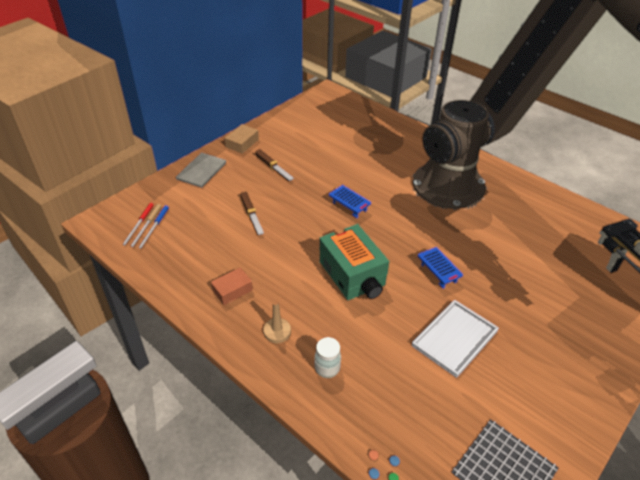

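Two pry look-alikes appear in the top view: A at px (437,250), y≈-350, and B at px (489,339), y≈-470. Left (+y) is image left, so A is the one meant. The three coloured-handle files at (510,155) are different things. I'll confirm A with a crop and refine the poses.

Run:
```python
from h import *
np.set_printoptions(precision=2,suppress=True)
a=viewer.snapshot('top')
c=a['pixels'][200:380,380:600,::-1];cv2.imwrite('pics/cropA.png',cv2.resize(c,None,fx=3,fy=3,interpolation=cv2.INTER_CUBIC))
for l,z in [('pry',12),('tray',16),('dustbox',100),('cover',100)]:
    for r in models.silhouettes(l,a)[:4]:
        m=r['pixels'];v,u=np.nonzero(m)
        if len(u)<20: continue
        (cx,cy),_,_=q=cv2.minAreaRect(np.c_[u,v].astype(np.float32))
        bx=cv2.boxPoints(q);W=np.array([ray(a,p,z)[:2] for p in bx])
        e=W[1]-W[0],W[2]-W[1];k=max(e,key=np.linalg.norm)
        print(l,round(r['confidence'],2),len(u),(cx,cy),W.mean(0),[np.linalg.norm(x) for x in e],np.degrees(np.arctan2(k[1],k[0])))
s=ctrl.get_state();R=np.array(s['eef_rot']);print(s['tcp_pos'],np.degrees(np.arctan2(R[1,0],R[0,0])),np.degrees(s['joint_pos']))
```

```text
pry 0.97 757 (435.4000549316406, 250.2000274658203) [ 536.24 -358.73] [np.float64(31.659660338977698), np.float64(192.8342144332744)] -116.57735631183972
pry 0.83 793 (487.5, 338.49993896484375) [ 322.47 -480.21] [np.float64(28.48370422044247), np.float64(198.7201168670176)] -97.52262556334895
dustbox 0.77 2459 (275.4671630859375, 251.71533203125) [520.89  29.12] [np.float64(122.01182323345486), np.float64(190.78272383511995)] -109.61757670443869
cover 0.87 1477 (283.8835754394531, 255.14382934570312) [512.89   9.7 ] [np.float64(65.99292638143008), np.float64(120.41179402820187)] -110.12413978528717
cover 0.8 1448 (360.0622863769531, 346.00390625) [ 311.74 -163.18] [np.float64(63.96917434563187), np.float64(114.84912277943526)] -92.99123044417505
cover 0.72 1329 (209.3015594482422, 324.81231689453125) [355.07 173.81] [np.float64(60.613842398387064), np.float64(113.56026352069553)] -108.5454363338239
[297.12 606.08 226.57] -26.115675945044394 [ 80.39  20.55   0.68   0.   -70.14 -16.51]
```

View pics/cropA.png

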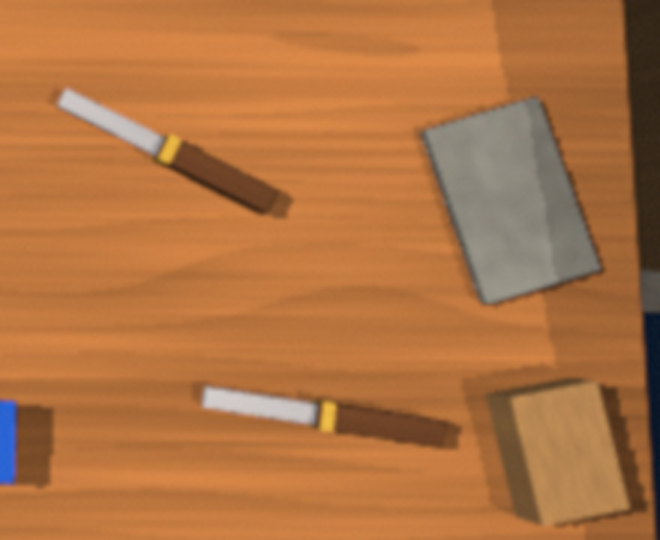

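The crop shows two identical tools, steel blade, brass collar and dark handle: A at crop (170,150) and B at (325,415). A is further left, so A is the target.

Run:
```python
import numpy as np
D=np.array([526-297,-378-606])/36/30
for k in range(25):
    p=np.radians(-26.1-3.8*k);print(k,round(D@[np.cos(p),np.sin(p)],2),round(D@[np.sin(p),-np.cos(p)],2),end=' | ')
```

```text
0 0.59 0.72 | 1 0.64 0.68 | 2 0.68 0.64 | 3 0.72 0.59 | 4 0.76 0.54 | 5 0.8 0.49 | 6 0.83 0.44 | 7 0.85 0.38 | 8 0.88 0.33 | 9 0.9 0.27 | 10 0.91 0.21 | 11 0.92 0.15 | 12 0.93 0.08 | 13 0.94 0.02 | 14 0.93 -0.04 | 15 0.93 -0.1 | 16 0.92 -0.16 | 17 0.91 -0.22 | 18 0.89 -0.28 | 19 0.87 -0.34 | 20 0.85 -0.4 | 21 0.82 -0.45 | 22 0.79 -0.51 | 23 0.75 -0.56 | 24 0.71 -0.61 |
```

>>> {"fn": "send_rows", "kwargs": {"commands": [{"dx": 0.59,"dy": 0.72,"dz": 0,"turn": 0.95,"jaw": 0},{"dx": 0.64,"dy": 0.68,"dz": 0,"turn": 0.95,"jaw": 0},{"dx": 0.68,"dy": 0.64,"dz": 0,"turn": 0.95,"jaw": 0},{"dx": 0.72,"dy": 0.59,"dz": 0,"turn": 0.95,"jaw": 0},{"dx": 0.76,"dy": 0.54,"dz": 0,"turn": 0.95,"jaw": 0},{"dx": 0.8,"dy": 0.49,"dz": 0,"turn": 0.95,"jaw": 0},{"dx": 0.83,"dy": 0.44,"dz": 0,"turn": 0.95,"jaw": 0},{"dx": 0.85,"dy": 0.38,"dz": 0,"turn": 0.95,"jaw": 0}]}}

```text
time_s: 2.12
tcp_pos: [348.5, 386.5, 226.7]
eef_rot: [[0.549, -0.836, 0.0], [-0.836, -0.549, 0.0], [-0.0, -0.0, -1.0]]
force: [1.3, 0.0, -0.7]
grip_width: 87.5
grip_force: 0.0
```

>>> {"fn": "send_rows", "kwargs": {"commands": [{"dx": 0.88,"dy": 0.33,"dz": 0,"turn": 0.95,"jaw": 0},{"dx": 0.9,"dy": 0.27,"dz": 0,"turn": 0.95,"jaw": 0},{"dx": 0.91,"dy": 0.21,"dz": 0,"turn": 0.95,"jaw": 0},{"dx": 0.92,"dy": 0.15,"dz": 0,"turn": 0.95,"jaw": 0},{"dx": 0.93,"dy": 0.08,"dz": 0,"turn": 0.95,"jaw": 0},{"dx": 0.94,"dy": 0.02,"dz": 0,"turn": 0.95,"jaw": 0},{"dx": 0.93,"dy": -0.04,"dz": 0,"turn": 0.95,"jaw": 0},{"dx": 0.93,"dy": -0.1,"dz": 0,"turn": 0.95,"jaw": 0}]}}

```text
time_s: 2.78
tcp_pos: [399.2, 167.9, 226.9]
eef_rot: [[0.051, -0.999, 0.001], [-0.999, -0.051, 0.001], [-0.001, -0.001, -1.0]]
force: [-0.1, -0.1, 0.3]
grip_width: 87.8
grip_force: 0.0
```

>>> {"fn": "send_rows", "kwargs": {"commands": [{"dx": 0.92,"dy": -0.16,"dz": 0,"turn": 0.95,"jaw": 0},{"dx": 0.91,"dy": -0.22,"dz": 0,"turn": 0.95,"jaw": 0},{"dx": 0.89,"dy": -0.28,"dz": 0,"turn": 0.95,"jaw": 0},{"dx": 0.87,"dy": -0.34,"dz": 0,"turn": 0.95,"jaw": 0},{"dx": 0.85,"dy": -0.4,"dz": 0,"turn": 0.95,"jaw": 0},{"dx": 0.82,"dy": -0.45,"dz": 0,"turn": 0.95,"jaw": 0},{"dx": 0.79,"dy": -0.51,"dz": 0,"turn": 0.95,"jaw": 0},{"dx": 0.75,"dy": -0.56,"dz": 0,"turn": 0.95,"jaw": 0}]}}

```text
time_s: 3.45
tcp_pos: [449.8, -51.2, 226.9]
eef_rot: [[-0.462, -0.887, 0.001], [-0.887, 0.462, 0.0], [-0.001, -0.001, -1.0]]
force: [0.3, 0.5, -0.1]
grip_width: 87.5
grip_force: 0.0
```

```bash
cat >> h.py <<'E'
def phi(s): return np.arctan2(s['eef_rot'][1][0],s['eef_rot'][0][0])
def rel(s,X):  # world xyz target of TCP -> tool units
    R=np.array(s['eef_rot']);return R.T@(np.array(X)-s['tcp_pos'])/30
def look(name,labels):
    s=ctrl.get_state();p=viewer.snapshot('wrist');T=campose(p,s);out={}
    print(name,'t',s['time_s'],'tcp',np.round(s['tcp_pos'],1),'phi',np.degrees(phi(s)).round(2),'F',np.round(s['force'],1),'w',round(s['grip_width'],1))
    save(p,name)
    for l in labels:
        for r in models.pinpoint(l,p)[:3]: print(' ',l,np.round(r['xyz'],1),round(r['confidence'],2),np.round(proj(p,r['xyz'],T)))
    return s,p,T
E
python3 - <<'E'
from h import *
s,p,T=look('w1',['dustbox','notch','cover','cover_lip','tray'])
print(np.round(rel(s,[526,-378,227]),2))
for r in models.silhouettes('cover',p)[:3]:
    v,u=np.nonzero(r['pixels'])
    if len(u)>20:
        q=cv2.minAreaRect(np.c_[u,v].astype(np.float32));W=np.array([ray(p,x,100,T)[:2] for x in cv2.boxPoints(q)]);e=W[1]-W[0],W[2]-W[1];k=max(e,key=np.linalg.norm)
        print(r['confidence'],W.mean(0),[np.linalg.norm(x) for x in e],np.degrees(np.arctan2(k[1],k[0])))
E
```

```text
w1 t 3.45 tcp [449.8 -51.2 226.9] phi -117.5 F [ 0.3  0.5 -0.1] w 87.5
  dustbox [517.3  12.   91.6] 0.75 [276. 335.]
  notch [489.5 -57.3  83. ] 0.62 [264. 238.]
  cover [514.8  11.3  89.4] 0.77 [278. 331.]
  cover_lip [496.8 -44.6  85. ] 0.73 [264. 258.]
  cover_lip [ 302.5 -105.5   26. ] 0.61 [452.  57.]
[ 8.49 -7.28 -0.  ]
0.96 [ 326.1382596  -131.17284533] [np.float64(52.75917985373578), np.float64(45.236255982597875)] 172.50974435618917
0.68 [512.91926725   8.09659817] [np.float64(63.63043750600989), np.float64(121.8937114549079)] 70.06689284670558
```

>>> {"fn": "send_rows", "kwargs": {"commands": [{"dx": 0.71,"dy": -0.61,"dz": 0,"turn": 0,"jaw": 0},{"dx": 0.71,"dy": -0.61,"dz": 0,"turn": 0,"jaw": 0},{"dx": 0.71,"dy": -0.61,"dz": 0,"turn": 0,"jaw": 0},{"dx": 0.71,"dy": -0.61,"dz": 0,"turn": 0,"jaw": 0},{"dx": 0.71,"dy": -0.61,"dz": 0,"turn": 0,"jaw": 0},{"dx": 0.71,"dy": -0.61,"dz": 0,"turn": 0,"jaw": 0},{"dx": 0.71,"dy": -0.61,"dz": 0,"turn": 0,"jaw": 0},{"dx": 0.71,"dy": -0.61,"dz": 0.3,"turn": 0,"jaw": 0}]}}

```text
time_s: 4.47
tcp_pos: [503.2, -268.9, 219.2]
eef_rot: [[-0.456, -0.89, 0.003], [-0.89, 0.456, -0.001], [-0.0, -0.003, -1.0]]
force: [1.1, -0.2, -0.4]
grip_width: 88.1
grip_force: 0.0
```

>>> {"fn": "send_rows", "kwargs": {"commands": [{"dx": 0.71,"dy": -0.61,"dz": 0.3,"turn": 0,"jaw": 0},{"dx": 0.71,"dy": -0.61,"dz": 0.3,"turn": 0,"jaw": 0},{"dx": 0.71,"dy": -0.61,"dz": 0.3,"turn": 0,"jaw": 0},{"dx": 0.71,"dy": -0.61,"dz": 0.3,"turn": 0,"jaw": 0},{"dx": 0,"dy": 0,"dz": 0.2,"turn": 0,"jaw": 0},{"dx": 0,"dy": 0,"dz": 0,"turn": 0,"jaw": 0},{"dx": 0,"dy": 0,"dz": 0,"turn": 0,"jaw": 0},{"dx": 0,"dy": 0,"dz": 0,"turn": 0,"jaw": 0}]}}

```text
time_s: 5.13
tcp_pos: [528.0, -376.5, 176.2]
eef_rot: [[-0.457, -0.889, 0.001], [-0.889, 0.457, -0.0], [-0.0, -0.001, -1.0]]
force: [0.4, -0.1, 0.2]
grip_width: 87.7
grip_force: 0.0
```

Run:
```python
from h import *
s,p,T=look('w2',['pry','pry_tip','pry_grip'])
for r in models.silhouettes('pry',p)[:3]:
    m=r['pixels'];v,u=np.nonzero(m)
    if len(u)>20:
        W=np.array([ray(p,x,16,T)[:2] for x in np.c_[u,v]]).astype(np.float32)
        q=cv2.minAreaRect(W);print(r['confidence'],len(u),q)
```

```text
w2 t 5.1333 tcp [ 528.  -376.5  176.2] phi -117.21 F [ 0.4 -0.1  0.2] w 87.7
  pry [ 538.9 -349.5   -0.8] 0.94 [319. 245.]
  pry_tip [ 334.3 -378.4   12.8] 0.63 [558.  91.]
  pry_grip [ 526.1 -380.9    9.1] 0.84 [316. 208.]
0.93 5537 ((533.64892578125, -364.6356506347656), (170.8708038330078, 22.05957794189453), 62.73701095581055)
0.61 2350 ((335.3434753417969, -413.962158203125), (60.06095504760742, 17.72079086303711), 81.87446594238281)
```

View pics/w2.png

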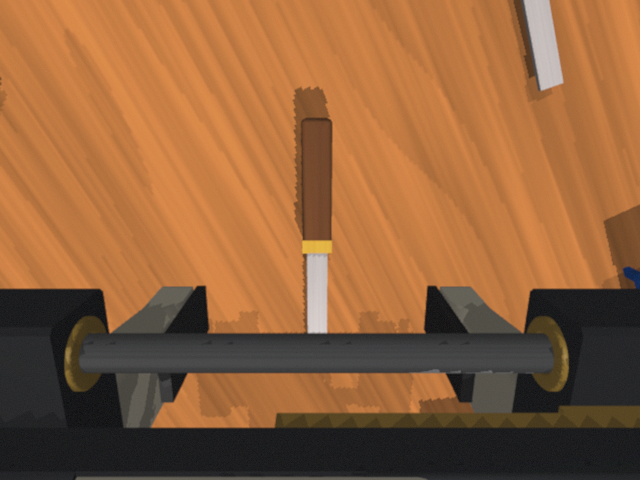

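The wrist view shows the handle at column 317, rows 118–253, with the blade below it. It is aligned and centred between the fingers.

>>> {"fn": "send_rows", "kwargs": {"commands": [{"dx": 0,"dy": 0.07,"dz": 0.9,"turn": 0,"jaw": 0},{"dx": 0,"dy": 0,"dz": 0.9,"turn": 0,"jaw": 0},{"dx": 0,"dy": 0,"dz": 0.9,"turn": 0,"jaw": 0},{"dx": 0,"dy": 0,"dz": 0.9,"turn": 0,"jaw": 0},{"dx": 0,"dy": 0,"dz": 0.9,"turn": 0,"jaw": 0},{"dx": 0,"dy": 0,"dz": 0.6,"turn": 0,"jaw": 0},{"dx": 0,"dy": 0,"dz": 0.4,"turn": 0,"jaw": 0},{"dx": 0,"dy": 0,"dz": 0.25,"turn": 0,"jaw": 0}]}}

```text
time_s: 6.05
tcp_pos: [525.2, -376.3, 1.8]
eef_rot: [[-0.459, -0.889, -0.001], [-0.889, 0.459, 0.001], [0.0, 0.001, -1.0]]
force: [0.1, -0.2, 0.1]
grip_width: 87.2
grip_force: 0.0
```

>>> {"fn": "send_rows", "kwargs": {"commands": [{"dx": 0,"dy": 0,"dz": 0,"turn": 0,"jaw": 1},{"dx": 0,"dy": 0,"dz": 0,"turn": 0,"jaw": 1},{"dx": 0,"dy": 0,"dz": 0,"turn": 0,"jaw": 1},{"dx": 0,"dy": 0,"dz": 0,"turn": 0,"jaw": 1},{"dx": 0,"dy": 0,"dz": 0,"turn": 0,"jaw": 1},{"dx": 0,"dy": 0,"dz": 0,"turn": 0,"jaw": 1},{"dx": 0,"dy": 0,"dz": 0,"turn": 0,"jaw": 1},{"dx": 0,"dy": 0,"dz": 0,"turn": 0,"jaw": 1}], "grip_force": 40}}

```text
time_s: 6.72
tcp_pos: [525.7, -376.7, 3.4]
eef_rot: [[-0.459, -0.888, 0.0], [-0.888, 0.459, -0.0], [-0.0, -0.0, -1.0]]
force: [0.8, 0.3, 0.6]
grip_width: 39.9
grip_force: 0.0
```

>>> {"fn": "send_rows", "kwargs": {"commands": [{"dx": 0,"dy": 0,"dz": 0,"turn": 0,"jaw": 1},{"dx": 0,"dy": 0,"dz": 0,"turn": 0,"jaw": 1},{"dx": 0,"dy": 0,"dz": 0,"turn": 0,"jaw": 1},{"dx": 0,"dy": 0,"dz": 0,"turn": 0,"jaw": 1},{"dx": 0,"dy": 0,"dz": 0,"turn": 0,"jaw": 1},{"dx": 0,"dy": 0,"dz": 0,"turn": 0,"jaw": 1},{"dx": 0,"dy": 0,"dz": 0,"turn": 0,"jaw": 1},{"dx": 0,"dy": 0,"dz": 0,"turn": 0,"jaw": 1}]}}

```text
time_s: 7.38
tcp_pos: [525.8, -376.7, 3.1]
eef_rot: [[-0.459, -0.889, 0.0], [-0.889, 0.459, -0.0], [-0.0, -0.0, -1.0]]
force: [1.1, -0.9, 0.1]
grip_width: 21.7
grip_force: 40.0
```

>>> {"fn": "send_rows", "kwargs": {"commands": [{"dx": 0,"dy": 0,"dz": -0.5,"turn": 0,"jaw": 1},{"dx": 0,"dy": 0,"dz": -0.9,"turn": 0,"jaw": 1},{"dx": -0.36,"dy": 0.53,"dz": -0.5,"turn": 0,"jaw": 1},{"dx": -0.36,"dy": 0.53,"dz": -0.5,"turn": 0,"jaw": 1},{"dx": -0.36,"dy": 0.53,"dz": -0.5,"turn": 0,"jaw": 1},{"dx": -0.36,"dy": 0.53,"dz": 0,"turn": 0,"jaw": 1},{"dx": -0.36,"dy": 0.53,"dz": 0,"turn": 0,"jaw": 1},{"dx": -0.36,"dy": 0.53,"dz": 0,"turn": 0,"jaw": 1}]}}

```text
time_s: 8.05
tcp_pos: [469.9, -274.5, 90.3]
eef_rot: [[-0.459, -0.888, 0.0], [-0.888, 0.459, 0.0], [-0.0, -0.0, -1.0]]
force: [-0.2, 0.7, -0.1]
grip_width: 21.4
grip_force: 40.0
```

>>> {"fn": "send_rows", "kwargs": {"commands": [{"dx": -0.36,"dy": 0.53,"dz": 0,"turn": 0,"jaw": 1},{"dx": -0.36,"dy": 0.53,"dz": 0,"turn": 0,"jaw": 1},{"dx": -0.36,"dy": 0.53,"dz": 0,"turn": 0,"jaw": 1},{"dx": -0.36,"dy": 0.53,"dz": 0,"turn": 0,"jaw": 1},{"dx": 0,"dy": 0,"dz": 0,"turn": -0.9,"jaw": 1},{"dx": 0,"dy": 0,"dz": 0,"turn": -0.9,"jaw": 1},{"dx": 0,"dy": 0,"dz": 0,"turn": 0,"jaw": 1},{"dx": 0,"dy": 0,"dz": 0,"turn": 0,"jaw": 1}]}}

```text
time_s: 8.72
tcp_pos: [433.8, -207.6, 90.1]
eef_rot: [[-0.346, -0.938, -0.0], [-0.938, 0.346, 0.0], [-0.0, 0.0, -1.0]]
force: [-0.2, 1.1, -1.0]
grip_width: 21.6
grip_force: 40.0
```

Run:
```python
from h import *
s,p,T=look('w3',['pry_tip','notch','cover_lip','pry'])
for n in ('scene','top'):
    q=viewer.snapshot(n);save(q,n+'3')
    for l in ['pry_tip','notch','cover_lip','pry','cover']:
        for r in models.pinpoint(l,q)[:3]: print(n,l,np.round(r['xyz'],1),round(r['confidence'],2),np.round(proj(q,r['xyz'])))
    if n=='top':
        c=q['pixels'][210:330,250:410,::-1];c=cv2.resize(c,None,fx=4,fy=4,interpolation=cv2.INTER_CUBIC)
    else:
        c=q['pixels'][190:290,270:430,::-1];c2=cv2.resize(c,None,fx=2.5,fy=2.5,interpolation=cv2.INTER_CUBIC)
w=np.zeros((480+0,0,3))
cv2.imwrite('pics/top3c.png',c)
```

```text
w3 t 8.7167 tcp [ 433.8 -207.6   90.1] phi -110.22 F [-0.2  1.1 -1. ] w 21.6
  cover_lip [ 306.1 -105.1   27.6] 0.91 [585. 343.]
  pry [ 440.7 -178.4   87.1] 0.85 [324. 369.]
scene pry_tip [474.2 -95.7  99.4] 0.58 [332. 220.]
scene notch [491.1 -56.3  80.8] 0.95 [338. 235.]
scene cover_lip [ 305.2 -109.4   27.8] 0.78 [364. 208.]
scene cover_lip [494.9 -47.7  86.8] 0.73 [340. 236.]
scene cover_lip [366.8 246.2  28.3] 0.72 [454. 279.]
scene pry [ 446.5 -177.9   88.1] 0.62 [316. 205.]
scene pry [ 326.3 -471.1    1.5] 0.53 [275. 168.]
scene pry [508.9 341.4   3.4] 0.51 [454. 337.]
scene cover [352.  193.1  28.2] 0.97 [440. 267.]
scene cover [ 300.5 -161.    30.1] 0.78 [352. 199.]
scene cover [512.7  14.2  93.3] 0.66 [353. 249.]
top pry_tip [ 339.6 -383.1    8.6] 0.61 [447. 331.]
top cover_lip [371.9 247.4  28.4] 0.9 [186. 315.]
top cover_lip [ 304.6 -108.    25.5] 0.79 [334. 345.]
top pry [ 322.9 -471.9    0.7] 0.94 [482. 338.]
top cover [516.3   8.7  91.6] 0.8 [285. 254.]
top cover [ 306.2 -165.7   29.5] 0.61 [358. 345.]
top cover [351.4 190.4  30.7] 0.58 [209. 324.]
```

View pics/w3.png

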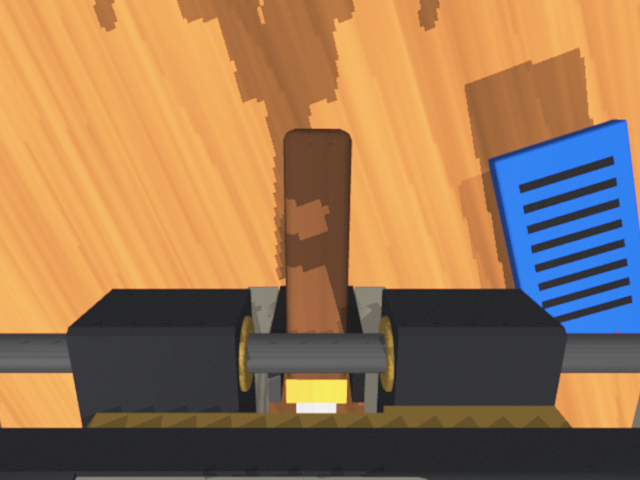

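The wrist view shows the handle straight in the grip, rear end at row 129 and collar front at row ~404. From these I'll compute the tip relative to the TCP.

Run:
```python
from h import *
s=ctrl.get_state();p=viewer.snapshot('wrist');T=campose(p,s);R=np.array(s['eef_rot'])
for uv in [(318,129),(318,404),(318,378)]:
    X=ray(p,uv,111,T);print(uv,X.round(1),(R.T@(X-s['tcp_pos'])).round(1))
# notch relative to the tool now
for N in ([489,-58,82],[490,-57,82]): print((R.T@(np.array(N)-s['tcp_pos'])).round(1))
# tip expected pixel in scene
q=viewer.snapshot('scene')
tip=np.array(s['tcp_pos'])+R@[-120,0,-9];print(tip,proj(q,tip),proj(q,[489,-58,82]))
c=q['pixels'][190:270,290:390,::-1];cv2.imwrite('pics/scene4.png',cv2.resize(c,None,fx=7,fy=7,interpolation=cv2.INTER_CUBIC))
```

```text
(318, 129) [ 408.8 -274.   111. ] [ 70.9   0.8 -20.9]
(318, 404) [ 443.  -180.1  111. ] [-29.    1.  -20.9]
(318, 378) [ 439.2 -190.7  111. ] [-17.8   1.  -20.9]
[-159.5   -0.2    8.1]
[-160.8   -0.8    8.1]
[475.21547414 -95.04029841  99.06898024] [331.64101057 220.80939947] [338.31772295 234.15148125]
```

View pics/scene4.png

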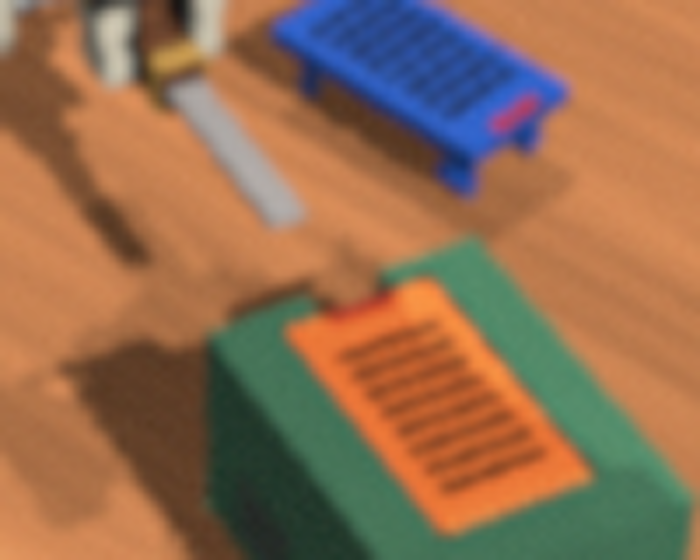

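The blade tip is at crop (290,215), where I predicted it, and the red sill notch at (355,300) is straight ahead. Next: lower to gap height and insert.

>>> {"fn": "send_rows", "kwargs": {"commands": [{"dx": 0,"dy": 0,"dz": 0.22,"turn": 0,"jaw": 1},{"dx": 0,"dy": -0.02,"dz": 0.22,"turn": 0,"jaw": 1},{"dx": -0.4,"dy": 0,"dz": 0,"turn": 0,"jaw": 1},{"dx": -0.4,"dy": 0,"dz": 0,"turn": 0,"jaw": 1},{"dx": -0.35,"dy": 0,"dz": 0,"turn": 0,"jaw": 1},{"dx": -0.2,"dy": 0,"dz": 0,"turn": 0,"jaw": 1},{"dx": 0,"dy": 0,"dz": 0,"turn": 0,"jaw": 1},{"dx": 0,"dy": 0,"dz": 0,"turn": 0,"jaw": 1}]}}

```text
time_s: 10.33
tcp_pos: [448.4, -169.6, 76.7]
eef_rot: [[-0.343, -0.939, -0.0], [-0.939, 0.343, -0.0], [0.0, 0.0, -1.0]]
force: [-0.6, -0.0, -1.2]
grip_width: 21.8
grip_force: 40.0
```

>>> {"fn": "send_rows", "kwargs": {"commands": [{"dx": -0.2,"dy": 0,"dz": 0,"turn": 0,"jaw": 1},{"dx": -0.2,"dy": 0,"dz": 0,"turn": 0,"jaw": 1},{"dx": -0.2,"dy": 0,"dz": 0,"turn": 0,"jaw": 1},{"dx": -0.2,"dy": 0,"dz": 0,"turn": 0,"jaw": 1},{"dx": 0,"dy": 0,"dz": 0,"turn": 0,"jaw": 1},{"dx": 0,"dy": 0,"dz": 0,"turn": 0,"jaw": 1},{"dx": 0,"dy": 0,"dz": 0,"turn": 0,"jaw": 1},{"dx": 0,"dy": 0,"dz": 0,"turn": 0,"jaw": 1}]}}

```text
time_s: 11.0
tcp_pos: [456.6, -147.4, 76.9]
eef_rot: [[-0.344, -0.939, -0.0], [-0.939, 0.344, 0.0], [0.0, 0.0, -1.0]]
force: [0.2, -0.1, -0.3]
grip_width: 21.7
grip_force: 40.0
```

Run:
```python
from h import *
s=ctrl.get_state();R=np.array(s['eef_rot']);print(np.round(s['tcp_pos'],1),(R.T@(np.array([489,-58,82])-s['tcp_pos'])).round(1),np.round(s['force'],1),np.round(s['wrist_torque'],2))
q=viewer.snapshot('scene');tip=np.array(s['tcp_pos'])+R@[-119,0,-9]
for l in ['pry_tip','pry','cover','cover_lip']:
    for r in models.pinpoint(l,q)[:3]: print(l,np.round(r['xyz'],1),round(r['confidence'],2),np.round(proj(q,r['xyz'])))
c=q['pixels'][190:270,290:390,::-1];cv2.imwrite('pics/scene5.png',cv2.resize(c,None,fx=7,fy=7,interpolation=cv2.INTER_CUBIC))
```

```text
[ 456.6 -147.4   76.9] [-95.1   0.3  -5.1] [ 0.2 -0.1 -0.3] [ 0.03 -0.13  0.04]
pry_tip [497.9 -33.8  85.5] 0.61 [343. 239.]
pry_tip [ 334.7 -383.2   13.1] 0.59 [292. 178.]
pry [ 472.1 -116.8   77.6] 0.74 [326. 222.]
pry [ 327.  -472.5    2.1] 0.74 [275. 168.]
pry [792.4   8.5  -1.1] 0.29 [278. 332.]
cover [514.8  12.2  91.4] 0.86 [352. 249.]
cover [ 303.3 -163.8   29. ] 0.83 [351. 200.]
cover [351.6 192.   29.8] 0.59 [440. 266.]
cover_lip [368.2 246.7  29.7] 0.93 [454. 280.]
cover_lip [491.5 -48.5  90.3] 0.73 [340. 234.]
cover_lip [492.6 -57.1  82.5] 0.67 [338. 235.]
```

View pics/scene5.png

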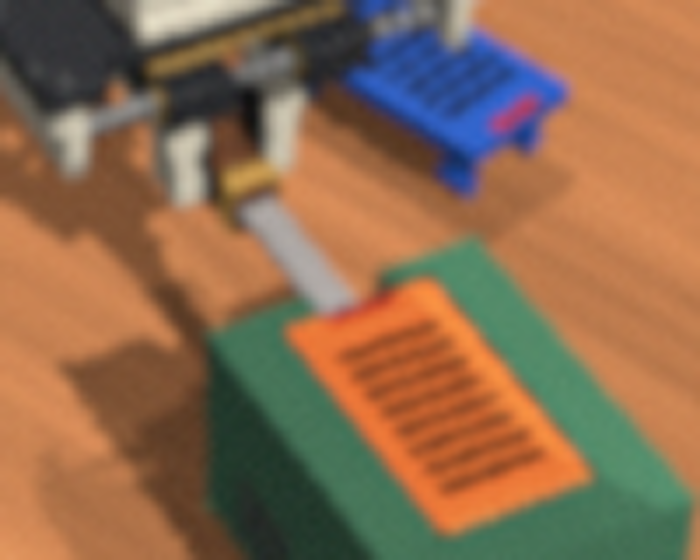

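The blade lies in the notch at crop (340,295), under the red front mark, and force is ~0. I'll lever gradually: handle down, following the arc.

>>> {"fn": "send_rows", "kwargs": {"commands": [{"dx": 0,"dy": 0,"dz": 0.07,"turn": 0,"jaw": 1},{"dx": 0,"dy": 0,"dz": 0.07,"turn": 0,"jaw": 1},{"dx": 0,"dy": 0,"dz": 0.07,"turn": 0,"jaw": 1},{"dx": 0,"dy": 0,"dz": 0.07,"turn": 0,"jaw": 1},{"dx": -0.01,"dy": 0,"dz": 0.07,"turn": 0,"jaw": 1},{"dx": -0.01,"dy": 0,"dz": 0.07,"turn": 0,"jaw": 1},{"dx": -0.01,"dy": 0,"dz": 0.07,"turn": 0,"jaw": 1},{"dx": -0.01,"dy": 0,"dz": 0.07,"turn": 0,"jaw": 1}], "grip_force": 30}}

```text
time_s: 11.92
tcp_pos: [457.1, -146.3, 59.9]
eef_rot: [[-0.344, -0.939, -0.0], [-0.939, 0.344, -0.0], [0.0, -0.0, -1.0]]
force: [-0.3, -3.9, 1.9]
grip_width: 21.8
grip_force: 30.0
```

>>> {"fn": "send_rows", "kwargs": {"commands": [{"dx": -0.015,"dy": 0,"dz": 0.06,"turn": 0,"jaw": 1},{"dx": -0.015,"dy": 0,"dz": 0.06,"turn": 0,"jaw": 1},{"dx": -0.015,"dy": 0,"dz": 0.06,"turn": 0,"jaw": 1},{"dx": -0.015,"dy": 0,"dz": 0.06,"turn": 0,"jaw": 1},{"dx": 0,"dy": 0,"dz": 0,"turn": 0,"jaw": 1},{"dx": 0,"dy": 0,"dz": 0,"turn": 0,"jaw": 1},{"dx": 0,"dy": 0,"dz": 0,"turn": 0,"jaw": 1},{"dx": 0,"dy": 0,"dz": 0,"turn": 0,"jaw": 1}]}}

```text
time_s: 12.58
tcp_pos: [457.4, -144.7, 52.7]
eef_rot: [[-0.344, -0.939, -0.001], [-0.939, 0.344, -0.0], [0.0, 0.001, -1.0]]
force: [-0.3, -5.2, 1.4]
grip_width: 21.9
grip_force: 30.0
```

Run:
```python
from h import *
s=ctrl.get_state();R=np.array(s['eef_rot']);print(np.round(s['force'],1),np.round(s['wrist_torque'],2),(R.T@(np.array([489,-58,82])-s['tcp_pos'])).round(1))
p=viewer.snapshot('wrist');q=viewer.snapshot('scene')
for l in ['pry','pry_tip','cover_lip','cover']:
    for r in models.pinpoint(l,q)[:2]: print(l,np.round(r['xyz'],1),round(r['confidence'],2))
c=cv2.resize(q['pixels'][190:270,300:380],(600,600),interpolation=cv2.INTER_CUBIC)
w=cv2.resize(p['pixels'][100:420,220:420],(188*2,600))[:,:200*2][:, :]
w=cv2.resize(p['pixels'][100:430,235:400],(200,400))
im=np.zeros((600,800,3),np.uint8);im[:,:600]=c;im[:400,600:]=w;cv2.imwrite('pics/c6.png',im[:,:,::-1])
```

```text
[-0.3 -5.2  1.4] [-1.52 -0.   -0.09] [-92.2   0.2 -29.4]
pry [ 327.2 -471.6    1. ] 0.52
pry [ 472.1 -114.8   60.6] 0.44
pry_tip [ 332.9 -381.9   10.8] 0.71
cover_lip [491.7 -44.2  91.4] 0.7
cover_lip [369.5 249.   28.2] 0.69
cover [511.6  13.3  90.1] 0.9
cover [348.9 193.4  26.7] 0.87
```

View pics/c6.png

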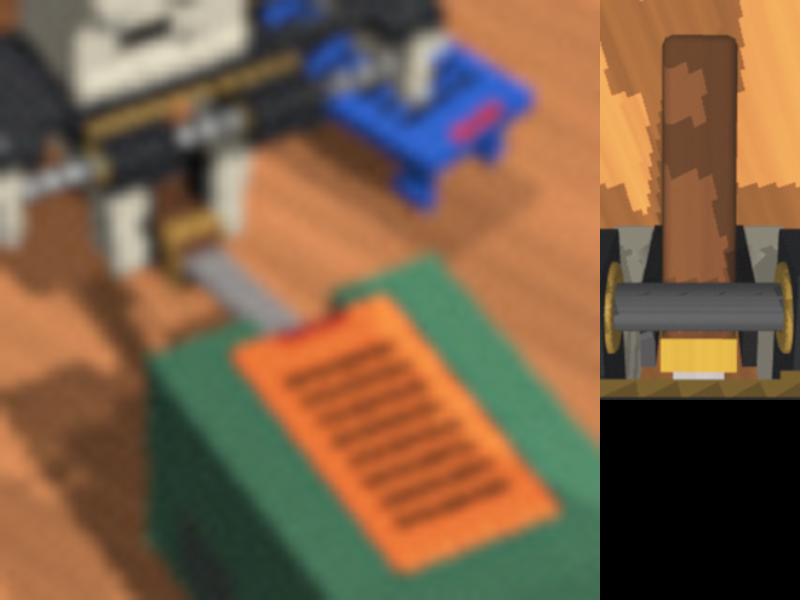

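Panel left: the tool is pitched with the blade tip under the lip at (310,325), and the cover is still flush. Continue levering.

>>> {"fn": "send_rows", "kwargs": {"commands": [{"dx": -0.012,"dy": 0,"dz": 0.05,"turn": 0,"jaw": 1},{"dx": -0.012,"dy": 0,"dz": 0.05,"turn": 0,"jaw": 1},{"dx": -0.012,"dy": 0,"dz": 0.05,"turn": 0,"jaw": 1},{"dx": -0.012,"dy": 0,"dz": 0.05,"turn": 0,"jaw": 1},{"dx": -0.012,"dy": 0,"dz": 0.05,"turn": 0,"jaw": 1},{"dx": -0.012,"dy": 0,"dz": 0.05,"turn": 0,"jaw": 1},{"dx": 0,"dy": 0,"dz": 0,"turn": 0,"jaw": 1},{"dx": 0,"dy": 0,"dz": 0,"turn": 0,"jaw": 1}]}}

```text
time_s: 13.55
tcp_pos: [458.5, -142.8, 44.1]
eef_rot: [[-0.344, -0.939, 0.0], [-0.939, 0.344, -0.0], [0.0, -0.0, -1.0]]
force: [-1.6, -5.3, 6.8]
grip_width: 21.4
grip_force: 30.0
```

Run:
```python
from h import *
s=ctrl.get_state();R=np.array(s['eef_rot']);print(np.round(s['force'],1),np.round(s['wrist_torque'],2),(R.T@(np.array([489,-58,82])-s['tcp_pos'])).round(1))
q=viewer.snapshot('scene')
for l in ['pry','pry_tip','cover_lip','cover']:
    for r in models.pinpoint(l,q)[:3]: print(l,np.round(r['xyz'],1),round(r['confidence'],2))
```

```text
[-1.6 -5.3  6.8] [-1.57  0.3  -0.06] [-90.1   0.5 -37.9]
pry [ 326.6 -470.6   -1.6] 0.64
pry [ 472.1 -111.2   51.9] 0.46
pry [490.1 -45.1  88.1] 0.26
pry_tip [ 333.3 -383.8    9.9] 0.73
pry_tip [498.3 -36.   90.6] 0.65
cover_lip [368.5 251.   25.3] 0.74
cover_lip [ 307.4 -107.1   29.8] 0.63
cover_lip [493.2 -51.3  86.9] 0.59
cover [ 302.7 -162.2   29.4] 0.87
cover [350.1 190.7  29.8] 0.74
cover [511.7  14.   94.5] 0.66
```

>>> {"fn": "send_rows", "kwargs": {"commands": [{"dx": -0.012,"dy": 0,"dz": 0.05,"turn": 0,"jaw": 1},{"dx": -0.012,"dy": 0,"dz": 0.05,"turn": 0,"jaw": 1},{"dx": -0.012,"dy": 0,"dz": 0.05,"turn": 0,"jaw": 1},{"dx": -0.012,"dy": 0,"dz": 0.05,"turn": 0,"jaw": 1},{"dx": -0.012,"dy": 0,"dz": 0.05,"turn": 0,"jaw": 1},{"dx": -0.012,"dy": 0,"dz": 0.05,"turn": 0,"jaw": 1},{"dx": 0,"dy": 0,"dz": 0,"turn": 0,"jaw": 1},{"dx": 0,"dy": 0,"dz": 0,"turn": 0,"jaw": 1}]}}

```text
time_s: 14.47
tcp_pos: [459.7, -140.2, 35.2]
eef_rot: [[-0.343, -0.939, 0.001], [-0.939, 0.343, 0.0], [-0.0, -0.001, -1.0]]
force: [-1.6, -2.1, 6.4]
grip_width: 21.7
grip_force: 30.0
```

Run:
```python
from h import *
s=ctrl.get_state();R=np.array(s['eef_rot']);print(np.round(s['force'],1),np.round(s['wrist_torque'],2),(R.T@(np.array([489,-58,82])-s['tcp_pos'])).round(1))
q=viewer.snapshot('scene')
for l in ['pry','pry_tip','cover_lip','cover']:
    for r in models.pinpoint(l,q)[:3]: print(l,np.round(r['xyz'],1),round(r['confidence'],2))
c=cv2.resize(q['pixels'][200:260,320:400],(800,600),interpolation=cv2.INTER_CUBIC);cv2.imwrite('pics/c7.png',c[:,:,::-1])
```

```text
[-1.6 -2.1  6.4] [-0.27  0.17  0.02] [-87.3   0.7 -46.7]
pry [ 326.2 -472.3    3.4] 0.82
pry [ 472.9 -106.6   47.5] 0.47
pry_tip [ 334.3 -382.4   13.5] 0.68
pry_tip [497.2 -35.3  88.5] 0.63
cover_lip [365.  246.8  31.7] 0.96
cover_lip [492.6 -48.9  91.3] 0.77
cover_lip [ 305.3 -106.5   28.2] 0.52
cover [ 304.3 -162.5   25.1] 0.77
cover [352.7 194.9  29.5] 0.74
cover [511.6  12.2  96.1] 0.65
```

View pics/c7.png

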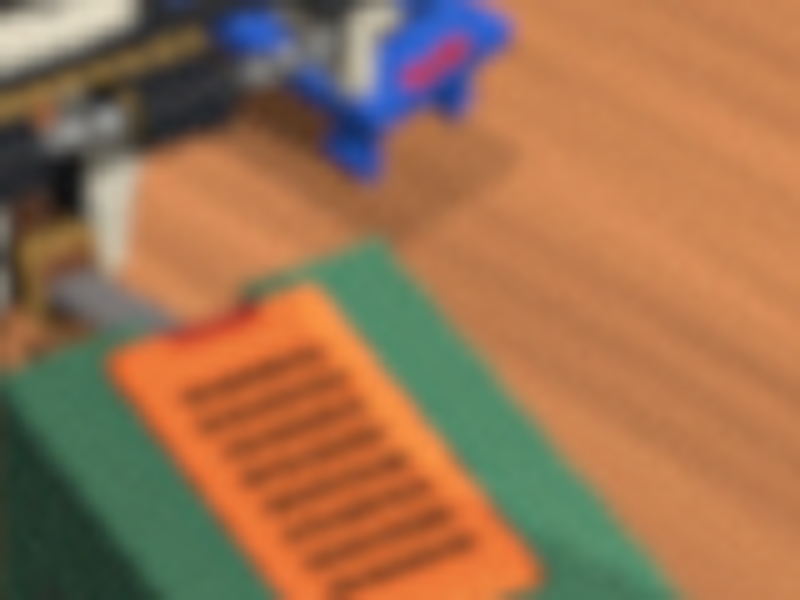

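The picture shows the cover's front at (210,330) only slightly raised, if at all. I'll measure its shift against the earlier picture.

```bash
cat >> h.py <<'E'
def lift():
    "front / rear rise of the cover (mm) from optical shift in scene view against scene3"
    q=viewer.snapshot('scene');A=cv2.imread('pics/scene3.png');B=q['pixels'][:,:,::-1].copy()
    u=np.array([.342,.94,0]);n=np.array([-.94,.342,0]);L=np.array([489,-58,0])
    src=[];
    P=lambda x,y,z:proj(q,L+u*x+n*y+[0,0,z])
    # rectify: quad of cover plane, model with front lift h: find h maximizing correlation
    best=[]
    ref=None
    def rect(I,h):
        hr=0
        pts=np.float32([P(12,-32,100+h),P(12,32,100+h),P(131,32,100+hr),P(131,-32,100+hr)])
        M=cv2.getPerspectiveTransform(pts,np.float32([[10,10],[10,74],[129,74],[129,10]]))
        return cv2.GaussianBlur(cv2.warpPerspective(I,M,(139,84)),(3,3),0)
    ref=rect(A,0).astype(float)
    hs=np.arange(-4,22,1.);e=[np.abs(rect(B,h).astype(float)-ref)[12:72,12:100].mean() for h in hs]
    return hs[int(np.argmin(e))],np.round(e,1)
E
python3 - <<'E'
from h import *
print(lift())
s=ctrl.get_state();p=viewer.snapshot('wrist');T=campose(p,s);R=np.array(s['eef_rot']);save(p,'w7')
# handle rear end row: brown region extents at col band
for nm in ('w3','w7'):
    I=cv2.imread(f'pics/{nm}.png').astype(int)
    hsv=cv2.cvtColor(I.astype(np.uint8),cv2.COLOR_BGR2HSV)
    ye=(hsv[...,0]>20)&(hsv[...,0]<32)&(hsv[...,1]>150)&(hsv[...,2]>150);ye[:300]=0
    v,u=np.nonzero(ye[:,250:390]);print(nm,'collar rows',v.min() if len(v) else None,v.max() if len(v) else None, u.min()+250,u.max()+250)
    row=I[100:300,318].sum(1);print([int(x) for x in row[::4]])
E
```

```text
(np.float64(6.0), array([11.6, 11. , 10.3,  9.6,  8.8,  8. ,  7.1,  6.2,  5.3,  4.6,  4.4,
        4.8,  5.5,  6.5,  7.6,  8.7,  9.9, 11.1, 12.2, 13.3, 14.3, 15.2,
       16.1, 16.8, 17.5, 18.2]))
w3 collar rows 380 402 286 389
[357, 505, 502, 496, 492, 489, 490, 384, 187, 219, 218, 218, 219, 226, 223, 219, 219, 219, 221, 221, 217, 220, 217, 217, 222, 326, 320, 322, 321, 319, 324, 325, 321, 320, 221, 223, 225, 221, 219, 226, 218, 217, 322, 328, 324, 325, 326, 327, 327, 329]
w7 collar rows 341 406 285 389
[370, 364, 362, 360, 358, 355, 351, 347, 355, 208, 246, 228, 227, 228, 227, 228, 234, 228, 233, 228, 233, 231, 229, 234, 220, 236, 232, 229, 230, 228, 270, 288, 284, 284, 288, 288, 287, 290, 283, 287, 284, 291, 293, 290, 289, 285, 294, 289, 286, 289]
```

The front has lifted about 6 mm (7 needed), and the handle's rear end is nearly on the bench. I'll push the blade deeper along its slope.

>>> {"fn": "send_rows", "kwargs": {"commands": [{"dx": -0.036,"dy": 0,"dz": -0.016,"turn": 0,"jaw": 1},{"dx": -0.036,"dy": 0,"dz": -0.016,"turn": 0,"jaw": 1},{"dx": -0.036,"dy": 0,"dz": -0.016,"turn": 0,"jaw": 1},{"dx": -0.036,"dy": 0,"dz": -0.016,"turn": 0,"jaw": 1},{"dx": -0.036,"dy": 0,"dz": -0.016,"turn": 0,"jaw": 1},{"dx": -0.036,"dy": 0,"dz": -0.016,"turn": 0,"jaw": 1},{"dx": 0,"dy": 0,"dz": 0,"turn": 0,"jaw": 1},{"dx": 0,"dy": 0,"dz": 0,"turn": 0,"jaw": 1}], "grip_force": 45}}

```text
time_s: 15.48
tcp_pos: [457.1, -137.3, 36.3]
eef_rot: [[-0.346, -0.938, -0.008], [-0.938, 0.346, -0.003], [0.005, 0.007, -1.0]]
force: [-2.8, -27.0, -3.4]
grip_width: 21.9
grip_force: 45.2
```

Run:
```python
from h import *
print(lift());s=ctrl.get_state();print(np.round(s['force'],1),np.round(s['wrist_torque'],2))
```

```text
(np.float64(6.0), array([12.5, 11.8, 11.1, 10.2,  9.4,  8.5,  7.5,  6.6,  5.7,  5.1,  4.8,
        4.9,  5.5,  6.3,  7.3,  8.4,  9.6, 10.7, 11.7, 12.8, 13.7, 14.6,
       15.4, 16.1, 16.8, 17.4]))
[ -2.8 -27.2  -4.8] [-9.2   1.2  -0.62]
```

Run:
```python
from h import *
p=viewer.snapshot('wrist');H=np.array(p['hand_eye']);save(p,'w8')
for d in range(0,36,3):
    t=np.radians(d);c,s=np.cos(t),np.sin(t)
    g=lambda a,b:proj(p,[a*c+b*s,0,-(10-a*s+b*c)],H)[1].round(1)
    print(d,'rear top',g(71,11),'rear bottom',g(71,-13),'collar front top',g(-29,11),'collar back',g(-18,11), 'rear bottom up',round(10-71*s-13*c,1))
for nm in ('w3','w7','w8'):
    I=cv2.imread(f'pics/{nm}.png').astype(int);print(nm,[int(x) for x in I[110:160,312:324].sum(2).mean(1)])
    hsv=cv2.cvtColor(I.astype(np.uint8),cv2.COLOR_BGR2HSV)[330:440,318];print([(i+330,*map(int,x)) for i,x in enumerate(hsv)][::4])
```

```text
0 rear top 128.7 rear bottom 126.2 collar front top 404.1 collar back 378.6 rear bottom up -3.0
3 rear top 126.7 rear bottom 128.0 collar front top 405.3 collar back 378.7 rear bottom up -6.7
6 rear top 125.4 rear bottom 130.3 collar front top 406.3 collar back 378.6 rear bottom up -10.4
9 rear top 124.8 rear bottom 133.0 collar front top 407.1 collar back 378.3 rear bottom up -13.9
12 rear top 124.8 rear bottom 136.0 collar front top 407.7 collar back 377.9 rear bottom up -17.5
15 rear top 125.4 rear bottom 139.4 collar front top 408.0 collar back 377.3 rear bottom up -20.9
18 rear top 126.5 rear bottom 143.1 collar front top 408.1 collar back 376.6 rear bottom up -24.3
21 rear top 128.2 rear bottom 147.1 collar front top 407.9 collar back 375.6 rear bottom up -27.6
24 rear top 130.2 rear bottom 151.4 collar front top 407.4 collar back 374.5 rear bottom up -30.8
27 rear top 132.7 rear bottom 155.9 collar front top 406.7 collar back 373.2 rear bottom up -33.8
30 rear top 135.6 rear bottom 160.6 collar front top 405.7 collar back 371.7 rear bottom up -36.8
33 rear top 138.8 rear botto
[... 1812 characters left out ...]
46, 276, 205, 206, 215, 223, 229, 230, 228, 227, 228, 228, 230, 229, 231, 229, 229, 231, 229, 231, 230, 229, 231, 233, 232, 233, 232, 236]
[(330, 12, 154, 141), (334, 135, 8, 65), (338, 0, 0, 71), (342, 130, 9, 85), (346, 135, 5, 93), (350, 150, 3, 96), (354, 90, 3, 102), (358, 0, 3, 102), (362, 120, 5, 107), (366, 60, 3, 101), (370, 120, 3, 90), (374, 11, 149, 139), (378, 21, 171, 228), (382, 21, 174, 226), (386, 21, 171, 227), (390, 21, 173, 227), (394, 21, 175, 226), (398, 21, 174, 226), (402, 21, 172, 226), (406, 17, 138, 210), (410, 4, 10, 195), (414, 19, 148, 126), (418, 19, 150, 126), (422, 19, 150, 104), (426, 19, 146, 103), (430, 120, 24, 42), (434, 135, 24, 42), (438, 135, 12, 43)]
```

The backward 27 N is wedge friction while loaded. The blade sits only ~22 mm in, so I'll unload, push it deeper unloaded, then lever again.

>>> {"fn": "send_rows", "kwargs": {"commands": [{"dx": 0.1,"dy": 0,"dz": -0.05,"turn": 0,"jaw": 1},{"dx": 0.1,"dy": 0,"dz": -0.12,"turn": 0,"jaw": 1},{"dx": 0.03,"dy": 0,"dz": -0.15,"turn": 0,"jaw": 1},{"dx": 0.03,"dy": 0,"dz": -0.15,"turn": 0,"jaw": 1},{"dx": 0.03,"dy": 0,"dz": -0.15,"turn": 0,"jaw": 1},{"dx": 0.03,"dy": 0,"dz": -0.15,"turn": 0,"jaw": 1},{"dx": 0,"dy": 0,"dz": -0.13,"turn": 0,"jaw": 1},{"dx": 0,"dy": 0,"dz": 0,"turn": 0,"jaw": 1}], "grip_force": 35}}

```text
time_s: 16.25
tcp_pos: [458.3, -143.3, 65.6]
eef_rot: [[-0.343, -0.939, 0.001], [-0.939, 0.343, 0.0], [-0.0, -0.001, -1.0]]
force: [-1.1, -1.1, -4.4]
grip_width: 22.1
grip_force: 35.0
```

```bash
cat >> h.py <<'E'
def st():
    s=ctrl.get_state();R=np.array(s['eef_rot']);print('t',s['time_s'],np.round(s['tcp_pos'],1),'F',np.round(s['force'],1),'M',np.round(s['wrist_torque'],2),'notch rel',(R.T@(np.array([489,-58,82])-s['tcp_pos'])).round(1))
E
python3 - <<'E'
from h import *
st();print(lift()[0])
p=viewer.snapshot('wrist');save(p,'w9');I=p['pixels'].astype(int)
print([int(x) for x in I[110:150,312:324].sum(2).mean(1)]);hsv=cv2.cvtColor(p['pixels'],cv2.COLOR_RGB2HSV)[370:420,318];print([(i+370,*map(int,x)) for i,x in enumerate(hsv)][::3])
E
```

```text
t 16.25 [ 458.3 -143.3   65.6] F [-1.1 -1.1 -4.4] M [-0.88  0.71  0.14] notch rel [-90.6   0.5 -16.3]
6.0
[350, 349, 351, 349, 350, 349, 349, 348, 348, 348, 349, 346, 279, 191, 184, 200, 203, 212, 219, 220, 224, 224, 224, 225, 223, 225, 226, 226, 224, 225, 226, 223, 226, 226, 226, 224, 225, 224, 224, 225]
[(370, 120, 3, 85), (373, 11, 121, 112), (376, 19, 175, 219), (379, 23, 170, 238), (382, 22, 169, 239), (385, 23, 168, 239), (388, 23, 169, 239), (391, 22, 169, 240), (394, 23, 167, 240), (397, 23, 168, 240), (400, 23, 172, 240), (403, 18, 29, 223), (406, 11, 9, 220), (409, 11, 9, 221), (412, 15, 31, 200), (415, 19, 148, 102), (418, 20, 148, 100)]
```

```bash
cat >> h.py <<'E'
from scipy.optimize import differential_evolution
def fit(cam='scene',ref='scene3'):
    q=viewer.snapshot(cam);A=cv2.imread(f'pics/{ref}.png');B=q['pixels'][:,:,::-1].copy()
    u=np.array([.342,.94,0]);n=np.array([-.94,.342,0]);L=np.array([489,-58,0])
    P=lambda x,y,z:proj(q,L+u*x+n*y+[0,0,z])
    def rect(I,hf,hr,dx):
        pts=np.float32([P(12+dx,-32,100+hf),P(12+dx,32,100+hf),P(131+dx,32,100+hr),P(131+dx,-32,100+hr)])
        M=cv2.getPerspectiveTransform(pts,np.float32([[10,10],[10,74],[129,74],[129,10]]))
        return cv2.warpPerspective(I,M,(139,84),flags=cv2.INTER_CUBIC).astype(float)[8:76,14:131]
    R=rect(A,0,0,0)
    g=lambda v:np.abs(rect(B,v[0],v[1],v[2])-R).mean()
    r=differential_evolution(g,[(-5,25),(-4,6),(-8,8)],maxiter=40,seed=1,tol=1e-4);return r.x.round(1),round(r.fun,2),round(g([0,0,0]),2)
E
python3 - <<'E'
from h import *
print(fit());q=viewer.snapshot('scene');t=viewer.snapshot('top');save(q,'scene9');save(t,'top9')
a=cv2.imread('pics/scene3.png')[215:275,315:395];b=cv2.imread('pics/scene9.png')[215:275,315:395]
c=cv2.imread('pics/top9.png')[210:310,230:350]
r=lambda x,w,h:cv2.resize(x,(w,h),interpolation=cv2.INTER_CUBIC)
im=np.zeros((600,800,3),np.uint8);im[:300,:400]=r(a,400,300);im[:300,400:]=r(b,400,300);im[300:,:360]=r(c,360,300);im[300:,400:]=r(cv2.imread('pics/w9.png'),400,300);cv2.imwrite('pics/m9.png',im)
E
```

```text
(array([ 5.3,  0.6, -0.4]), np.float64(5.15), np.float64(10.12))
```

>>> {"fn": "send_rows", "kwargs": {"commands": [{"dx": -0.04,"dy": 0,"dz": 0,"turn": 0,"jaw": 1},{"dx": -0.04,"dy": 0,"dz": 0,"turn": 0,"jaw": 1},{"dx": -0.02,"dy": 0,"dz": 0,"turn": 0,"jaw": 1},{"dx": -0.014,"dy": 0,"dz": 0.09,"turn": 0,"jaw": 1},{"dx": -0.014,"dy": 0,"dz": 0.09,"turn": 0,"jaw": 1},{"dx": -0.014,"dy": 0,"dz": 0.09,"turn": 0,"jaw": 1},{"dx": -0.014,"dy": 0,"dz": 0.09,"turn": 0,"jaw": 1},{"dx": -0.014,"dy": 0,"dz": 0.09,"turn": 0,"jaw": 1}]}}

```text
time_s: 17.17
tcp_pos: [460.5, -138.6, 51.4]
eef_rot: [[-0.344, -0.939, 0.001], [-0.939, 0.344, 0.0], [-0.0, -0.001, -1.0]]
force: [-0.0, 0.9, 3.8]
grip_width: 21.8
grip_force: 35.0
```

Run:
```python
from h import *
st();print(fit())
```

```text
t 17.1667 [ 460.5 -138.6   51.4] F [-0.   0.9  3.8] M [ 0.55 -0.23  0.02] notch rel [-85.4   0.9 -30.6]
(array([ 5.3,  0.6, -0.4]), np.float64(5.13), np.float64(10.09))
```

>>> {"fn": "send_rows", "kwargs": {"commands": [{"dx": -0.02,"dy": 0,"dz": 0.06,"turn": 0,"jaw": 1},{"dx": -0.02,"dy": 0,"dz": 0.06,"turn": 0,"jaw": 1},{"dx": -0.02,"dy": 0,"dz": 0.06,"turn": 0,"jaw": 1},{"dx": -0.02,"dy": 0,"dz": 0.06,"turn": 0,"jaw": 1},{"dx": -0.02,"dy": 0,"dz": 0.06,"turn": 0,"jaw": 1},{"dx": -0.02,"dy": 0,"dz": 0.06,"turn": 0,"jaw": 1},{"dx": 0,"dy": 0,"dz": 0,"turn": 0,"jaw": 1},{"dx": 0,"dy": 0,"dz": 0,"turn": 0,"jaw": 1}]}}

```text
time_s: 17.88
tcp_pos: [461.3, -135.6, 40.6]
eef_rot: [[-0.344, -0.939, 0.0], [-0.939, 0.344, -0.001], [0.0, -0.0, -1.0]]
force: [-0.5, -4.2, 6.5]
grip_width: 21.7
grip_force: 35.0
```

Run:
```python
from h import *
st();print(fit())
```

```text
t 17.8833 [ 461.3 -135.6   40.6] F [-0.5 -4.2  6.5] M [-1.09 -0.05 -0.07] notch rel [-82.4   0.6 -41.4]
(array([ 6.1,  3.5, -1.2]), np.float64(4.8), np.float64(13.88))
```

>>> {"fn": "send_rows", "kwargs": {"commands": [{"dx": -0.025,"dy": 0,"dz": 0.06,"turn": 0,"jaw": 1},{"dx": -0.025,"dy": 0,"dz": 0.06,"turn": 0,"jaw": 1},{"dx": -0.025,"dy": 0,"dz": 0.06,"turn": 0,"jaw": 1},{"dx": -0.025,"dy": 0,"dz": 0.06,"turn": 0,"jaw": 1},{"dx": 0,"dy": 0,"dz": 0,"turn": 0,"jaw": 1},{"dx": 0,"dy": 0,"dz": 0,"turn": 0,"jaw": 1},{"dx": 0,"dy": 0,"dz": 0,"turn": 0,"jaw": 1},{"dx": 0,"dy": 0,"dz": 0,"turn": 0,"jaw": 1}]}}

```text
time_s: 18.6
tcp_pos: [462.4, -133.1, 33.8]
eef_rot: [[-0.344, -0.939, 0.0], [-0.939, 0.344, -0.001], [0.001, -0.001, -1.0]]
force: [-2.3, -6.5, 10.8]
grip_width: 21.5
grip_force: 35.0
```

Run:
```python
from h import *
st();print(fit());print(lift()[0])
p=viewer.snapshot('wrist');save(p,'w10');I=p['pixels'].astype(int)
print([int(x) for x in I[110:160,312:324].sum(2).mean(1)])
q=viewer.snapshot('scene');save(q,'scene10')
r=lambda x,w,h:cv2.resize(x,(w,h),interpolation=cv2.INTER_CUBIC)
im=np.zeros((600,800,3),np.uint8)
for k,n in enumerate(('scene3','scene9','scene10')):
    im[300*(k//2):300*(k//2)+300,400*(k%2):400*(k%2)+400]=r(cv2.imread(f'pics/{n}.png')[215:275,315:395],400,300)
im[300:,400:]=r(cv2.imread('pics/w10.png'),400,300);cv2.imwrite('pics/m10.png',im)
```

```text
t 18.6 [ 462.4 -133.1   33.8] F [-2.3 -6.5 10.8] M [-1.63  0.34 -0.09] notch rel [-79.6   0.8 -48.2]
(array([ 7.1,  6. , -2.3]), np.float64(5.53), np.float64(17.02))
11.0
[358, 360, 361, 360, 359, 361, 359, 361, 361, 361, 363, 362, 364, 364, 365, 365, 366, 366, 366, 366, 368, 367, 291, 201, 207, 219, 227, 232, 235, 235, 234, 235, 238, 240, 240, 239, 239, 237, 233, 230, 230, 229, 231, 228, 227, 230, 228, 231, 230, 229]
```

View pics/m10.png

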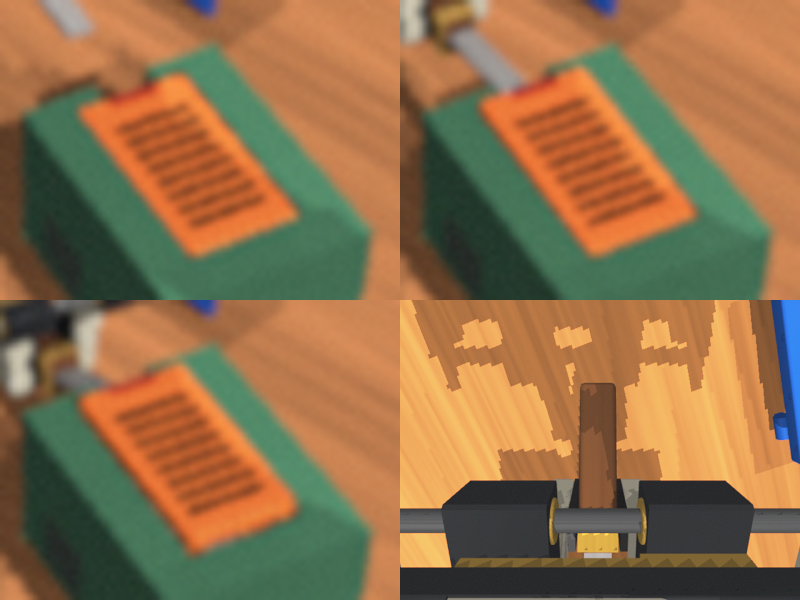

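Panels: top-left before; bottom-left now, with the cover clearly raised and its dark side visible at (190,550), near the pop threshold. A bit further down.

>>> {"fn": "send_rows", "kwargs": {"commands": [{"dx": -0.025,"dy": 0,"dz": 0.04,"turn": 0,"jaw": 1},{"dx": -0.025,"dy": 0,"dz": 0.04,"turn": 0,"jaw": 1},{"dx": -0.025,"dy": 0,"dz": 0.04,"turn": 0,"jaw": 1},{"dx": -0.025,"dy": 0,"dz": 0.04,"turn": 0,"jaw": 1},{"dx": 0,"dy": 0,"dz": 0,"turn": 0,"jaw": 1},{"dx": 0,"dy": 0,"dz": 0,"turn": 0,"jaw": 1},{"dx": 0,"dy": 0,"dz": 0,"turn": 0,"jaw": 1},{"dx": 0,"dy": 0,"dz": 0,"turn": 0,"jaw": 1}]}}

```text
time_s: 19.47
tcp_pos: [462.8, -131.8, 31.1]
eef_rot: [[-0.342, -0.94, -0.0], [-0.94, 0.342, -0.003], [0.003, -0.001, -1.0]]
force: [-10.6, -13.1, 39.6]
grip_width: 21.8
grip_force: 35.0
```

Run:
```python
from h import *
st();print(fit());print(lift()[0])
p=viewer.snapshot('wrist');I=p['pixels'].astype(int)
print([int(x) for x in I[120:145,312:324].sum(2).mean(1)])
```

```text
t 19.4667 [ 462.8 -131.8   31.1] F [-10.6 -13.1  39.6] M [-4.75  3.69 -0.01] notch rel [-78.1   0.7 -51.2]
(array([ 8. ,  6. , -2.6]), np.float64(6.38), np.float64(17.86))
12.0
[367, 369, 370, 369, 369, 369, 370, 371, 371, 372, 372, 372, 309, 225, 211, 225, 235, 241, 243, 244, 243, 242, 245, 249, 247]
```

```bash
cat >> h.py <<'E'
def fit2():
    u=np.array([.342,.94,0]);n=np.array([-.94,.342,0]);L=np.array([489,-58,0]);D=[]
    for cam,ref in(('scene','scene'),('top','top')):
        q=viewer.snapshot(cam);D.append((q,cv2.imread(f'pics/{ref}.png'),q['pixels'][:,:,::-1].copy()))
    def rect(q,I,hf,hr,dx,ro):
        k=[(12,-32,hf-ro),(12,32,hf+ro),(131,32,hr+ro),(131,-32,hr-ro)]
        pts=np.float32([proj(q,L+u*(x+dx)+n*y+[0,0,100+h]) for x,y,h in k])
        M=cv2.getPerspectiveTransform(pts,np.float32([[10,10],[10,74],[129,74],[129,10]]))
        return cv2.warpPerspective(I,M,(139,84),flags=cv2.INTER_CUBIC).astype(float)[6:78,6:133]
    R=[rect(q,A,0,0,0,0) for q,A,B in D]
    g=lambda v:sum(np.abs(rect(q,B,*v)-r).mean() for (q,A,B),r in zip(D,R))
    r=differential_evolution(g,[(-5,25),(-4,20),(-5,5),(-3,3)],maxiter=40,seed=1,tol=1e-4)
    rb=differential_evolution(lambda v:g([v[0],0,v[1],0]),[(-5,25),(-5,5)],maxiter=40,seed=1)
    print('hf,hr,dx,roll',r.x.round(1),round(r.fun,2),'rear down:',rb.x.round(1),round(rb.fun,2))
E
python3 - <<'E'
from h import *
fit2()
q=viewer.snapshot('scene')
for l in ('cover_lip','cover'): print([(np.round(r['xyz'],1),round(r['confidence'],2)) for r in models.pinpoint(l,q)])
E
```

```text
hf,hr,dx,roll [ 7.4  8.5 -1.8  0.2] 52.03 rear down: [10.4 -1.4] 56.53
[(array([ 309.7, -108.9,   28.2]), 0.76), (array([366.7, 247.5,  26.3]), 0.68), (array([493.2, -47.6,  95.3]), 0.61), (array([504.9, 341.7,   2.7]), 0.37)]
[(array([513. ,  12.8,  99.9]), 0.87), (array([351.2, 191.7,  27.5]), 0.67), (array([ 302. , -163.2,   29.2]), 0.61)]
```

Both views agree that the rear is also rising (front ~7.4, rear ~8.5 mm), so the tip is pushing behind the catches. I'll ease off, retract the tip ~3 mm and lever again nearer the front.

>>> {"fn": "send_rows", "kwargs": {"commands": [{"dx": 0.065,"dy": 0,"dz": -0.1,"turn": 0,"jaw": 1},{"dx": 0.065,"dy": 0,"dz": -0.1,"turn": 0,"jaw": 1},{"dx": 0.065,"dy": 0,"dz": -0.15,"turn": 0,"jaw": 1},{"dx": 0.065,"dy": 0,"dz": -0.15,"turn": 0,"jaw": 1},{"dx": 0,"dy": 0,"dz": 0,"turn": 0,"jaw": 1},{"dx": -0.02,"dy": 0,"dz": 0.08,"turn": 0,"jaw": 1},{"dx": -0.02,"dy": 0,"dz": 0.08,"turn": 0,"jaw": 1},{"dx": 0,"dy": 0,"dz": 0,"turn": 0,"jaw": 1}], "grip_force": 45}}

```text
time_s: 20.53
tcp_pos: [461.1, -135.8, 38.5]
eef_rot: [[-0.344, -0.939, 0.0], [-0.939, 0.344, -0.0], [0.0, -0.0, -1.0]]
force: [-0.2, 0.1, 4.9]
grip_width: 21.8
grip_force: 45.0
```

Run:
```python
from h import *
st();fit2()
```

```text
t 20.5333 [ 461.1 -135.8   38.5] F [-0.2  0.1  4.9] M [0.37 0.05 0.01] notch rel [-82.7   0.5 -43.5]
hf,hr,dx,roll [ 9.6  2.5  0.2 -1.7] 51.92 rear down: [10.5  0.1] 52.96
```

Front up ~10 mm with the rear nearly down, so it may have popped. One more press, then unload and check.

>>> {"fn": "send_rows", "kwargs": {"commands": [{"dx": -0.02,"dy": 0,"dz": 0.06,"turn": 0,"jaw": 1},{"dx": -0.02,"dy": 0,"dz": 0.06,"turn": 0,"jaw": 1},{"dx": -0.01,"dy": 0,"dz": 0.05,"turn": 0,"jaw": 1},{"dx": 0,"dy": 0,"dz": 0.03,"turn": 0,"jaw": 1},{"dx": 0,"dy": 0,"dz": 0,"turn": 0,"jaw": 1},{"dx": 0,"dy": 0,"dz": 0,"turn": 0,"jaw": 1},{"dx": 0,"dy": 0,"dz": 0,"turn": 0,"jaw": 1},{"dx": 0,"dy": 0,"dz": 0,"turn": 0,"jaw": 1}]}}

```text
time_s: 21.3
tcp_pos: [462.0, -134.2, 33.0]
eef_rot: [[-0.344, -0.939, 0.001], [-0.939, 0.344, 0.0], [-0.0, -0.001, -1.0]]
force: [-0.2, 0.7, 5.5]
grip_width: 21.8
grip_force: 45.0
```

Run:
```python
from h import *
st();fit2()
```

```text
t 21.3 [ 462.  -134.2   33. ] F [-0.2  0.7  5.5] M [0.99 0.02 0.05] notch rel [-80.9   0.8 -49. ]
hf,hr,dx,roll [ 9.5  2.6  0.2 -1.7] 51.37 rear down: [10.5  0.1] 52.44
```

The cover no longer moves with the blade (front held up, rear down), so it has popped. Now I'll withdraw the tool straight back.

>>> {"fn": "send_rows", "kwargs": {"commands": [{"dx": 0.1,"dy": 0,"dz": -0.03,"turn": 0,"jaw": 1},{"dx": 0.2,"dy": 0,"dz": 0,"turn": 0,"jaw": 1},{"dx": 0.3,"dy": 0,"dz": 0,"turn": 0,"jaw": 1},{"dx": 0.4,"dy": 0,"dz": 0,"turn": 0,"jaw": 1},{"dx": 0.6,"dy": 0,"dz": 0,"turn": 0,"jaw": 1},{"dx": 0.6,"dy": 0,"dz": 0,"turn": 0,"jaw": 1},{"dx": 0.6,"dy": 0,"dz": 0,"turn": 0,"jaw": 1},{"dx": 0,"dy": 0,"dz": 0,"turn": 0,"jaw": 1}]}}

```text
time_s: 22.07
tcp_pos: [430.4, -215.8, 33.1]
eef_rot: [[-0.346, -0.938, -0.002], [-0.938, 0.346, 0.0], [0.0, 0.002, -1.0]]
force: [-0.1, -0.5, -1.6]
grip_width: 21.9
grip_force: 45.0
```

Run:
```python
from h import *
st();fit2()
```

```text
t 22.0667 [ 430.4 -215.8   33.1] F [-0.1 -0.5 -1.6] M [ 0.01 -0.01 -0.03] notch rel [-168.3   -0.3  -49. ]
hf,hr,dx,roll [ 9.7  2.5  0.1 -1.2] 47.1 rear down: [10.5  0.1] 48.07
```

The cover stays up without the blade, so the pop is confirmed. Laying the tool down slowly.

>>> {"fn": "send_rows", "kwargs": {"commands": [{"dx": 0,"dy": 0,"dz": 0.09,"turn": 0,"jaw": 1},{"dx": 0,"dy": 0,"dz": 0.09,"turn": 0,"jaw": 1},{"dx": 0,"dy": 0,"dz": 0.09,"turn": 0,"jaw": 1},{"dx": 0,"dy": 0,"dz": 0.09,"turn": 0,"jaw": 1},{"dx": 0,"dy": 0,"dz": 0.09,"turn": 0,"jaw": 1},{"dx": 0,"dy": 0,"dz": 0.09,"turn": 0,"jaw": 1},{"dx": 0,"dy": 0,"dz": 0.09,"turn": 0,"jaw": 1},{"dx": 0,"dy": 0,"dz": 0.09,"turn": 0,"jaw": 1}], "grip_force": 20}}

```text
time_s: 22.83
tcp_pos: [433.7, -212.8, 12.1]
eef_rot: [[-0.343, -0.939, 0.002], [-0.939, 0.343, -0.0], [-0.0, -0.002, -1.0]]
force: [1.4, 2.4, 4.2]
grip_width: 21.9
grip_force: 20.0
```

>>> {"fn": "send_rows", "kwargs": {"commands": [{"dx": 0,"dy": 0,"dz": 0.07,"turn": 0,"jaw": 1},{"dx": 0,"dy": 0,"dz": 0.07,"turn": 0,"jaw": 1},{"dx": 0,"dy": 0,"dz": 0.07,"turn": 0,"jaw": 1},{"dx": 0,"dy": 0,"dz": 0.05,"turn": 0,"jaw": 1},{"dx": 0,"dy": 0,"dz": 0,"turn": 0,"jaw": 1},{"dx": 0,"dy": 0,"dz": 0,"turn": 0,"jaw": 1},{"dx": 0,"dy": 0,"dz": 0,"turn": 0,"jaw": 1},{"dx": 0,"dy": 0,"dz": 0,"turn": 0,"jaw": 1}], "grip_force": 10}}

```text
time_s: 23.5
tcp_pos: [432.1, -213.4, 4.0]
eef_rot: [[-0.344, -0.939, -0.001], [-0.939, 0.344, 0.0], [0.0, 0.001, -1.0]]
force: [-0.2, -0.3, -0.8]
grip_width: 21.5
grip_force: 10.0
```

>>> {"fn": "send_rows", "kwargs": {"commands": [{"dx": 0,"dy": 0,"dz": 0.05,"turn": 0,"jaw": 1},{"dx": 0,"dy": 0,"dz": 0,"turn": 0,"jaw": 1},{"dx": 0,"dy": 0,"dz": 0,"turn": 0,"jaw": 0.6},{"dx": 0,"dy": 0,"dz": 0,"turn": 0,"jaw": 0.6},{"dx": 0,"dy": 0,"dz": 0,"turn": 0,"jaw": 0.4},{"dx": 0,"dy": 0,"dz": 0,"turn": 0,"jaw": 0.3},{"dx": 0,"dy": 0,"dz": 0,"turn": 0,"jaw": 0.2},{"dx": 0,"dy": 0,"dz": 0,"turn": 0,"jaw": 0}], "grip_force": 4}}

```text
time_s: 24.17
tcp_pos: [432.6, -213.3, 2.7]
eef_rot: [[-0.344, -0.939, 0.0], [-0.939, 0.344, -0.0], [-0.0, -0.0, -1.0]]
force: [-0.1, 0.1, 0.6]
grip_width: 56.3
grip_force: 0.0
```

>>> {"fn": "send_rows", "kwargs": {"commands": [{"dx": 0,"dy": 0,"dz": -0.3,"turn": 0,"jaw": 0},{"dx": 0,"dy": 0,"dz": -0.7,"turn": 0,"jaw": 0},{"dx": 0,"dy": 0,"dz": -1,"turn": 0,"jaw": 0},{"dx": 0,"dy": 0,"dz": -1,"turn": 0,"jaw": 0},{"dx": 0,"dy": 0,"dz": -1,"turn": 0,"jaw": 0},{"dx": 0,"dy": 0,"dz": -1,"turn": 0,"jaw": 0},{"dx": 0,"dy": 0,"dz": -1,"turn": 0,"jaw": 0},{"dx": 0,"dy": 0,"dz": 0,"turn": 0,"jaw": 0}], "grip_force": 30}}

```text
time_s: 24.83
tcp_pos: [435.5, -214.2, 189.5]
eef_rot: [[-0.343, -0.939, 0.01], [-0.939, 0.343, -0.002], [-0.001, -0.01, -1.0]]
force: [0.7, -0.2, 0.2]
grip_width: 87.7
grip_force: 0.0
```

Run:
```python
from h import *
s,p,T=look('w12',['pry','pry_tip','pry_grip','cover_lip','cover'])
for r in models.silhouettes('pry',p)[:2]:
    v,u=np.nonzero(r['pixels'])
    if len(u)>20: print(r['confidence'],cv2.minAreaRect(np.array([ray(p,x,16,T)[:2] for x in np.c_[u,v]]).astype(np.float32)))
q=viewer.snapshot('scene');save(q,'scene12')
for l in ('pry','pry_tip','pry_grip','cover_lip','cover','tray'): print(l,[(np.round(r['xyz'],1),round(r['confidence'],2)) for r in models.pinpoint(l,q)])
st();fit2()
t=viewer.snapshot('top')
for r in models.silhouettes('tray',t)[:2]+models.silhouettes('tray',q)[:2]: 
    v,u=np.nonzero(r['pixels']);print('tray sil',r['confidence'],len(u),r.get('shot'))
m=(t['pixels'].min(2)>175);m[:, :100]=0;m[:,200:]=0;m[:200]=0;m[310:]=0
v,u=np.nonzero(cv2.morphologyEx(m.astype(np.uint8),cv2.MORPH_OPEN,np.ones((3,3))));W=np.array([ray(t,x,8)[:2] for x in np.c_[u,v]]).astype(np.float32);print(len(u),cv2.minAreaRect(W))
```

```text
w12 t 24.8333 tcp [ 435.5 -214.2  189.5] phi -110.05 F [ 0.7 -0.2  0.2] w 87.7
  pry [ 433.6 -217.3   10.6] 0.72 [319. 206.]
  pry [ 440.1 -186.3   -1.8] 0.69 [324. 239.]
  pry_grip [ 433.8 -214.3   11.4] 0.85 [320. 209.]
  cover_lip [ 304.3 -106.6   21.3] 0.86 [516. 281.]
  cover [ 304.6 -164.1   32.6] 0.76 [505. 220.]
0.64 ((438.1428527832031, -196.64988708496094), (177.32614135742188, 23.2150821685791), 70.15303802490234)
pry [(array([ 327.3, -471.3,   -0.5]), 0.67), (array([ 444.3, -183.6,   -0.9]), 0.58)]
pry_tip [(array([ 476.4, -101.4,   12.8]), 0.9), (array([489.1, -46.4,  93.8]), 0.68), (array([506.3, 345.9,   2.3]), 0.64), (array([ 333. , -382.1,   12.5]), 0.54)]
pry_grip [(array([ 432.6, -214.5,   13. ]), 0.78), (array([ 322.9, -505.8,   11.6]), 0.59)]
cover_lip [(array([490.9, -48.3,  95.2]), 0.95), (array([ 303.3, -108.3,   30.4]), 0.86), (array([368.8, 249.1,  27.3]), 0.78)]
cover [(array([510. ,  11.4,  99.6]), 0.92), (array([352. , 191.6,  30.4]), 0.65), (array([ 300.2, -166. ,   26.7]), 0.62)]
tray [(array([507.3, 344.3,   0.6]), 0.85)]
t 25.5333 [ 432.5 -213.3  182.4] F [ 0.6 -0.1 -0.5] M [ 0.08 -0.05 -0.03] notch rel [-165.3    0.3  100.4]
hf,hr,dx,roll [11.   3.7  1.7 -1.5] 61.06 rear down: [10.7  0.4] 62.91
tray sil 0.58 4017 None
3319 ((507.0500793457031, 344.3865661621094), (127.90316772460938, 184.14613342285156), 88.75054931640625)
```

The tool lies flat: origin z≈-1, grip and tip z≈12–13, tip ~45 mm in front of the box. Tray is at (507,344), long axis along world x. Moving over the cover to look from close up.

>>> {"fn": "send_rows", "kwargs": {"commands": [{"dx": -0.6,"dy": 0,"dz": 0,"turn": 0,"jaw": 0},{"dx": -0.6,"dy": 0,"dz": 0,"turn": 0,"jaw": 0},{"dx": -0.6,"dy": 0,"dz": 0,"turn": 0,"jaw": 0},{"dx": -0.6,"dy": 0,"dz": 0,"turn": 0,"jaw": 0},{"dx": -0.6,"dy": 0,"dz": 0,"turn": 0,"jaw": 0},{"dx": 0,"dy": 0,"dz": 0,"turn": 0,"jaw": 0},{"dx": 0,"dy": 0,"dz": 0,"turn": 0,"jaw": 0},{"dx": 0,"dy": 0,"dz": 0,"turn": 0,"jaw": 0}]}}

```text
time_s: 26.45
tcp_pos: [463.4, -128.8, 182.6]
eef_rot: [[-0.343, -0.939, -0.0], [-0.939, 0.343, -0.0], [0.0, 0.0, -1.0]]
force: [0.2, -0.4, 0.9]
grip_width: 87.4
grip_force: 0.0
```

```bash
cat > tri.py <<'E'
from h import *
def seg():
    s=ctrl.get_state();p=viewer.snapshot('wrist');T=campose(p,s)
    hsv=cv2.cvtColor(p['pixels'],cv2.COLOR_RGB2HSV);H,S,V=hsv[...,0],hsv[...,1],hsv[...,2]
    red=(((H<5)|(H>172))&(S>150)&(V>90))
    org=((H>=6)&(H<15)&(S>215)&(V>170))
    return s,p,T,red,org
import sys
s,p,T,red,org=seg();save(p,sys.argv[1])
st()
for nm,m in(('red',red),('org',org)):
    n,l,stt,c=cv2.connectedComponentsWithStats(m.astype(np.uint8))
    for i in sorted(range(1,n),key=lambda i:-stt[i,4])[:4]: print(nm,stt[i],c[i].round(1),ray(p,c[i],110,T).round(1))
for l in('cover_lip','notch','cover','dustbox'): print(l,[(np.round(r['xyz'],1),round(r['confidence'],2),proj(p,r['xyz'],T).round()) for r in models.pinpoint(l,p)])
u=np.array([.342,.94,0]);L=np.array([489,-58,0])
for h in (90,97,101,104): print(h,'lip',proj(p,L+12*u+[0,0,h],T).round(1),'top edge',proj(p,L+12*u+[0,0,h+10],T).round(1),'box front top',proj(p,L+[0,0,100],T).round(1))
for r in models.silhouettes('cover',p)[:2]:
    v,x=np.nonzero(r['pixels']);
    if len(x): print('sil',r['confidence'],x.min(),x.max(),v.min(),v.max())
E
python3 tri.py w13
```

```text
t 26.5 [ 463.3 -129.1  182.6] F [ 0.1  0.2 -0. ] M [ 0.06 -0.05  0.03] notch rel [-75.6   0.3 100.6]
red [299 387  43   8 293] [320.1 390.6] [492.1 -42.3 110. ]
red [515 160  39  18 286] [534.2 168.5] [ 337.7 -132.9  110. ]
org [325 383  44   4  80] [342.9 384.6] [477.3 -41.6 110. ]
org [305 386  10   2  13] [309.8 386.6] [497.2 -47.2 110. ]
org [270 397   1  10  10] [270.  401.5] [524.5 -45.6 110. ]
org [283 387   9   1   9] [287. 387.] [510.6 -51.8 110. ]
cover_lip [(array([494.6, -48.1,  97.7]), 0.79, array([313., 373.])), (array([ 302.3, -104.4,   26.7]), 0.58, array([535., 174.]))]
notch [(array([485.8, -57.4,  82.1]), 0.56, array([321., 344.]))]
cover [(array([ 304. , -163.1,   29.8]), 0.67, array([517.,  95.]))]
dustbox [(array([519. ,  20.5,   3.1]), 0.85, array([315., 382.]))]
90 lip [316.2 367. ] top edge [316.2 375.9] box front top [316.2 359.5]
97 lip [316.2 373.1] top edge [316.2 382.4] box front top [316.2 359.5]
101 lip [316.2 376.8] top edge [316.2 386.4] box front top [316.2 359.5]
104 lip [316.2 379.6] top edge [316.2 389.4] box front top [316.2 359.5]
sil 0.68 450 579 0 185
sil 0.59 269 370 373 426
```

Run:
```python
from h import *
p=viewer.snapshot('wrist');H=np.array(p['hand_eye'])
def Tof(pos,ph):
    c,s=np.cos(np.radians(ph)),np.sin(np.radians(ph));T=np.eye(4);T[:3,:3]=[[c,s,0],[s,-c,0],[0,0,-1]];T[:3,3]=pos;return T@H
u=np.array([.342,.94,0]);n=np.array([-.94,.342,0]);L=np.array([489,-58,0])
for nm,pos,ph,hs in(('w1',[449.8,-51.2,226.9],-117.5,(90,)),('w13',[463.3,-129.1,182.6],-110.05,(90,97,100,104))):
    T=Tof(pos,ph);I=cv2.imread(f'pics/{nm}.png')
    print(nm,'nsill',proj(p,L+[0,0,82],T),'front top L/R',proj(p,L+24*n+[0,0,100],T),proj(p,L-24*n+[0,0,100],T))
    for h in hs: print(h,'lip',proj(p,L+12*u+[0,0,h],T),'top',proj(p,L+12*u+[0,0,h+10],T),'at y24 top',proj(p,L+12*u+24*n+[0,0,h+10],T),proj(p,L+12*u-24*n+[0,0,h+10],T))
    for k in (24,0,-24):
        a=proj(p,L-5*u+k*n+[0,0,100],T);b=proj(p,L+30*u+k*n+[0,0,110],T)
        t=np.linspace(0,1,int(np.hypot(*(b-a)))+1);pts=a+(b-a)*t[:,None]
        print(k,[(int(round(x)),int(round(y)),*map(int,I[int(round(y)),int(round(x))][::-1])) for x,y in pts if y<428])
```

```text
w1 nsill [264.31285408 236.60657588] front top L/R [295.51924182 239.54446232] [227.2610404  248.15451382]
90 lip [265.74371989 255.47535117] top [264.12683899 260.06294185] at y24 top [297.98741115 255.84147464] [230.46826109 264.25922601]
24 [(294, 233, 36, 64, 49), (295, 234, 38, 66, 50), (295, 235, 38, 63, 47), (295, 236, 42, 65, 52), (295, 237, 40, 66, 50), (295, 238, 40, 66, 52), (295, 239, 40, 64, 50), (295, 240, 42, 68, 52), (295, 241, 66, 115, 88), (296, 242, 84, 148, 112), (296, 243, 83, 149, 112), (296, 244, 81, 147, 110), (296, 245, 81, 147, 110), (296, 246, 84, 149, 112), (296, 247, 83, 148, 111), (296, 248, 81, 147, 111), (297, 249, 82, 147, 111), (297, 250, 83, 148, 112), (297, 251, 82, 148, 111), (297, 252, 82, 149, 113), (297, 253, 81, 148, 112), (297, 254, 87, 133, 98), (297, 255, 109, 94, 62), (297, 256, 121, 62, 18), (298, 257, 162, 76, 9), (298, 258, 225, 112, 10), (298, 259, 242, 146, 11), (298, 260, 243, 157, 10), (298, 261, 243, 159, 13), (298, 262, 243, 158, 10), (298, 263, 243, 157, 10), (298, 264, 243, 156, 10), (299, 265, 243, 157, 13), (299, 266, 243, 156
[... 7490 characters left out ...]
), (278, 384, 110, 55, 11), (278, 385, 108, 54, 10), (278, 386, 123, 61, 13), (278, 387, 159, 78, 13), (278, 388, 224, 120, 36), (278, 389, 244, 163, 58), (278, 390, 244, 176, 64), (278, 391, 244, 174, 63), (278, 392, 244, 173, 64), (278, 393, 244, 173, 62), (278, 394, 244, 175, 65), (278, 395, 244, 174, 61), (278, 396, 244, 173, 62), (278, 397, 244, 172, 61), (278, 398, 244, 173, 62), (278, 399, 244, 173, 63), (278, 400, 244, 172, 61), (278, 401, 244, 171, 62), (278, 402, 244, 172, 62), (278, 403, 244, 172, 61), (278, 404, 244, 172, 61), (278, 405, 244, 173, 62), (278, 406, 244, 171, 61), (278, 407, 244, 172, 62), (278, 408, 244, 172, 63), (278, 409, 244, 173, 63), (278, 410, 244, 172, 62)]
```

Comparing wrist-view rows with the pre-pop baseline puts the lip at ~99 mm in the middle, ~96.5 on the +y_tool side and ~100.5 on the other. So one catch has let go and the other may still hold. I'll take the tool again and lever on the lagging side.

>>> {"fn": "send_rows", "kwargs": {"commands": [{"dx": 1.0,"dy": 0,"dz": 0,"turn": 0,"jaw": 0},{"dx": 1.0,"dy": 0,"dz": 0.7,"turn": 0,"jaw": 0},{"dx": 0.99,"dy": 0,"dz": 0.9,"turn": 0,"jaw": 0},{"dx": 0,"dy": 0,"dz": 0.9,"turn": 0,"jaw": 0},{"dx": 0,"dy": 0,"dz": 0.9,"turn": 0,"jaw": 0.2},{"dx": 0,"dy": 0,"dz": 0.9,"turn": 0,"jaw": 0.3},{"dx": 0,"dy": 0,"dz": 0.9,"turn": 0,"jaw": 0.4},{"dx": 0,"dy": 0,"dz": 0.75,"turn": 0,"jaw": 0.4}], "grip_force": 40}}

```text
time_s: 27.47
tcp_pos: [432.1, -213.3, 2.6]
eef_rot: [[-0.345, -0.939, -0.001], [-0.939, 0.345, 0.0], [0.0, 0.001, -1.0]]
force: [0.0, 0.3, -0.2]
grip_width: 66.4
grip_force: 0.0
```

>>> {"fn": "send_rows", "kwargs": {"commands": [{"dx": 0,"dy": 0,"dz": 0,"turn": 0,"jaw": 1},{"dx": 0,"dy": 0,"dz": 0,"turn": 0,"jaw": 1},{"dx": 0,"dy": 0,"dz": 0,"turn": 0,"jaw": 1},{"dx": 0,"dy": 0,"dz": 0,"turn": 0,"jaw": 1},{"dx": 0,"dy": 0,"dz": 0,"turn": 0,"jaw": 1},{"dx": 0,"dy": 0,"dz": 0,"turn": 0,"jaw": 1},{"dx": 0,"dy": 0,"dz": 0,"turn": 0,"jaw": 1},{"dx": 0,"dy": 0,"dz": 0,"turn": 0,"jaw": 1}]}}

```text
time_s: 28.13
tcp_pos: [432.8, -213.0, 4.6]
eef_rot: [[-0.344, -0.939, 0.001], [-0.939, 0.344, -0.0], [-0.0, -0.001, -1.0]]
force: [-1.0, 0.9, 3.8]
grip_width: 21.9
grip_force: 40.0
```

Run:
```python
from h import *
st();s=ctrl.get_state();print(s['grip_width'],s['grip_force'])
```

```text
t 28.1333 [ 432.8 -213.     4.6] F [-1.   0.9  3.8] M [0.38 0.34 0.01] notch rel [-164.9    0.5  -77.4]
21.898721998523502 40.00118136405945
```

>>> {"fn": "send_rows", "kwargs": {"commands": [{"dx": 0,"dy": 0,"dz": -0.5,"turn": 0,"jaw": 1},{"dx": 0,"dy": 0.09,"dz": -0.8,"turn": 0,"jaw": 1},{"dx": 0,"dy": 0.09,"dz": -0.8,"turn": 0,"jaw": 1},{"dx": 0,"dy": 0,"dz": -0.4,"turn": 0,"jaw": 1},{"dx": -0.6,"dy": 0,"dz": 0,"turn": 0,"jaw": 1},{"dx": -0.6,"dy": 0,"dz": 0,"turn": 0,"jaw": 1},{"dx": -0.2,"dy": 0,"dz": 0,"turn": 0,"jaw": 1},{"dx": 0,"dy": 0,"dz": 0,"turn": 0,"jaw": 1}]}}

```text
time_s: 28.8
tcp_pos: [442.3, -170.9, 79.2]
eef_rot: [[-0.342, -0.94, 0.0], [-0.94, 0.342, 0.0], [-0.0, -0.0, -1.0]]
force: [0.1, -0.5, -1.7]
grip_width: 22.1
grip_force: 40.0
```

>>> {"fn": "send_rows", "kwargs": {"commands": [{"dx": -0.3,"dy": 0,"dz": 0,"turn": 0,"jaw": 1},{"dx": -0.3,"dy": 0,"dz": 0,"turn": 0,"jaw": 1},{"dx": -0.3,"dy": 0,"dz": 0,"turn": 0,"jaw": 1},{"dx": -0.1,"dy": 0,"dz": 0,"turn": 0,"jaw": 1},{"dx": -0.05,"dy": 0,"dz": 0,"turn": 0,"jaw": 1},{"dx": 0,"dy": 0,"dz": 0,"turn": 0,"jaw": 1},{"dx": 0,"dy": 0,"dz": 0,"turn": 0,"jaw": 1},{"dx": 0,"dy": 0,"dz": 0,"turn": 0,"jaw": 1}]}}

```text
time_s: 29.47
tcp_pos: [452.7, -142.3, 79.1]
eef_rot: [[-0.344, -0.939, -0.0], [-0.939, 0.344, -0.0], [0.0, 0.0, -1.0]]
force: [0.3, 0.6, -2.0]
grip_width: 21.7
grip_force: 40.0
```

Run:
```python
from h import *
st();fit2()
```

```text
t 29.4667 [ 452.7 -142.3   79.1] F [ 0.3  0.6 -2. ] M [ 0.03 -0.07 -0.03] notch rel [-91.6  -5.1  -2.9]
hf,hr,dx,roll [ 9.2  2.5  0.  -1.7] 49.5 rear down: [10.5  0.1] 50.54
```

>>> {"fn": "send_rows", "kwargs": {"commands": [{"dx": -0.01,"dy": 0,"dz": 0.13,"turn": 0,"jaw": 1},{"dx": -0.02,"dy": 0,"dz": 0.13,"turn": 0,"jaw": 1},{"dx": -0.02,"dy": 0,"dz": 0.13,"turn": 0,"jaw": 1},{"dx": -0.03,"dy": 0,"dz": 0.13,"turn": 0,"jaw": 1},{"dx": -0.03,"dy": 0,"dz": 0.13,"turn": 0,"jaw": 1},{"dx": -0.04,"dy": 0,"dz": 0.13,"turn": 0,"jaw": 1},{"dx": -0.04,"dy": 0,"dz": 0.13,"turn": 0,"jaw": 1},{"dx": -0.04,"dy": 0,"dz": 0.13,"turn": 0,"jaw": 1}]}}

```text
time_s: 30.23
tcp_pos: [454.9, -135.8, 47.4]
eef_rot: [[-0.344, -0.939, -0.001], [-0.939, 0.344, -0.0], [0.001, 0.001, -1.0]]
force: [-1.6, -5.6, 3.6]
grip_width: 21.5
grip_force: 40.0
```

>>> {"fn": "send_rows", "kwargs": {"commands": [{"dx": -0.025,"dy": 0,"dz": 0.05,"turn": 0,"jaw": 1},{"dx": -0.025,"dy": 0,"dz": 0.05,"turn": 0,"jaw": 1},{"dx": -0.025,"dy": 0,"dz": 0.05,"turn": 0,"jaw": 1},{"dx": -0.025,"dy": 0,"dz": 0.05,"turn": 0,"jaw": 1},{"dx": -0.02,"dy": 0,"dz": 0.04,"turn": 0,"jaw": 1},{"dx": -0.02,"dy": 0,"dz": 0.04,"turn": 0,"jaw": 1},{"dx": 0,"dy": 0,"dz": 0,"turn": 0,"jaw": 1},{"dx": 0,"dy": 0,"dz": 0,"turn": 0,"jaw": 1}]}}

```text
time_s: 30.9
tcp_pos: [456.0, -132.0, 38.9]
eef_rot: [[-0.344, -0.939, -0.002], [-0.939, 0.344, -0.0], [0.001, 0.001, -1.0]]
force: [-2.0, -5.9, 2.3]
grip_width: 21.5
grip_force: 40.0
```

Run:
```python
from h import *
st();fit2()
```

```text
t 30.9 [ 456.  -132.    38.9] F [-2.  -5.9  2.3] M [-1.77  0.29 -0.03] notch rel [-80.8  -5.5 -43.2]
hf,hr,dx,roll [ 9.6  2.5  0.1 -1.3] 46.1 rear down: [10.9  0.2] 47.19
```

>>> {"fn": "send_rows", "kwargs": {"commands": [{"dx": -0.015,"dy": 0,"dz": 0.04,"turn": 0,"jaw": 1},{"dx": -0.015,"dy": 0,"dz": 0.04,"turn": 0,"jaw": 1},{"dx": -0.015,"dy": 0,"dz": 0.04,"turn": 0,"jaw": 1},{"dx": -0.015,"dy": 0,"dz": 0.04,"turn": 0,"jaw": 1},{"dx": 0,"dy": 0,"dz": 0.03,"turn": 0,"jaw": 1},{"dx": 0,"dy": 0,"dz": 0,"turn": 0,"jaw": 1},{"dx": 0,"dy": 0,"dz": 0,"turn": 0,"jaw": 1},{"dx": 0,"dy": 0,"dz": 0,"turn": 0,"jaw": 1}]}}

```text
time_s: 31.67
tcp_pos: [456.7, -130.4, 34.4]
eef_rot: [[-0.344, -0.939, -0.001], [-0.939, 0.344, -0.001], [0.001, 0.001, -1.0]]
force: [-6.4, -5.1, 17.4]
grip_width: 21.9
grip_force: 40.0
```

Run:
```python
from h import *
st();fit2()
q=viewer.snapshot('scene')
for l in ('cover_lip','cover','pry_tip'): print(l,[(np.round(r['xyz'],1),round(r['confidence'],2)) for r in models.pinpoint(l,q)])
```

```text
t 31.6667 [ 456.7 -130.4   34.4] F [-6.4 -5.1 17.4] M [-1.23  1.91 -0.1 ] notch rel [-79.1  -5.4 -47.7]
hf,hr,dx,roll [12.6  4.5 -0.1 -3. ] 47.96 rear down: [14.3  0.2] 50.48
cover_lip [(array([493.1, -46.4,  98.9]), 0.76), (array([366.7, 245.4,  30.1]), 0.57), (array([ 304.6, -107.5,   29.8]), 0.55), (array([510.8,  13.9,  99.1]), 0.54)]
cover [(array([ 300.4, -165.4,   26.4]), 0.71), (array([512.4,  10.6,  97.5]), 0.6), (array([352.7, 195.1,  28. ]), 0.57)]
pry_tip [(array([ 334.1, -385.4,    9.2]), 0.64), (array([496.5, -28.2,  97.4]), 0.57), (array([ 7.866e+02,  1.667e+02, -2.000e-01]), 0.47)]
```

Front now ~13–14 mm up, matching the popped height. Withdraw and check that it stays.

>>> {"fn": "send_rows", "kwargs": {"commands": [{"dx": 0.1,"dy": 0,"dz": -0.05,"turn": 0,"jaw": 1},{"dx": 0.2,"dy": 0,"dz": 0,"turn": 0,"jaw": 1},{"dx": 0.3,"dy": 0,"dz": 0,"turn": 0,"jaw": 1},{"dx": 0.4,"dy": 0,"dz": 0,"turn": 0,"jaw": 1},{"dx": 0.6,"dy": 0,"dz": 0,"turn": 0,"jaw": 1},{"dx": 0.6,"dy": 0,"dz": 0,"turn": 0,"jaw": 1},{"dx": 0.6,"dy": 0,"dz": 0,"turn": 0,"jaw": 1},{"dx": 0,"dy": 0,"dz": 0,"turn": 0,"jaw": 1}]}}

```text
time_s: 32.63
tcp_pos: [426.5, -210.8, 34.5]
eef_rot: [[-0.346, -0.938, -0.002], [-0.938, 0.346, 0.0], [0.0, 0.002, -1.0]]
force: [-0.2, -0.4, -0.8]
grip_width: 21.7
grip_force: 40.0
```

Run:
```python
from h import *
st();fit2()
q=viewer.snapshot('scene')
for l in ('cover_lip','cover'): print(l,[(np.round(r['xyz'],1),round(r['confidence'],2)) for r in models.pinpoint(l,q)])
p=viewer.snapshot('wrist');I=p['pixels'].astype(int)
print([int(x) for x in I[120:145,312:324].sum(2).mean(1)])
```

```text
t 32.6333 [ 426.5 -210.8   34.5] F [-0.2 -0.4 -0.8] M [ 0.07 -0.07  0.  ] notch rel [-165.    -5.7  -47.5]
hf,hr,dx,roll [12.3  4.5 -0.2 -3. ] 43.76 rear down: [13.6 -0. ] 46.31
cover_lip [(array([ 306.1, -110. ,   28.9]), 0.91), (array([364.6, 250.3,  27.4]), 0.86), (array([487.8, -48.9,  95.5]), 0.66)]
cover [(array([351. , 192.4,  26.9]), 0.9), (array([ 303.6, -162. ,   29.6]), 0.88), (array([510.8,  11.7,  99.8]), 0.67)]
[366, 368, 366, 366, 366, 365, 366, 366, 365, 364, 364, 364, 362, 365, 362, 301, 217, 203, 213, 222, 225, 224, 225, 224, 225]
```

It holds at ~13.6 mm without the blade, matching the 14 mm given, so it is fully popped. Lay the tool down.

>>> {"fn": "send_rows", "kwargs": {"commands": [{"dx": 0,"dy": 0,"dz": 0.09,"turn": 0,"jaw": 1},{"dx": 0,"dy": 0,"dz": 0.09,"turn": 0,"jaw": 1},{"dx": 0,"dy": 0,"dz": 0.09,"turn": 0,"jaw": 1},{"dx": 0,"dy": 0,"dz": 0.09,"turn": 0,"jaw": 1},{"dx": 0,"dy": 0,"dz": 0.09,"turn": 0,"jaw": 1},{"dx": 0,"dy": 0,"dz": 0.09,"turn": 0,"jaw": 1},{"dx": 0,"dy": 0,"dz": 0.09,"turn": 0,"jaw": 1},{"dx": 0,"dy": 0,"dz": 0.09,"turn": 0,"jaw": 1}], "grip_force": 20}}

```text
time_s: 33.6
tcp_pos: [429.3, -208.7, 13.8]
eef_rot: [[-0.343, -0.939, 0.001], [-0.939, 0.343, -0.0], [-0.0, -0.001, -1.0]]
force: [1.5, 3.3, 3.5]
grip_width: 22.2
grip_force: 20.0
```

>>> {"fn": "send_rows", "kwargs": {"commands": [{"dx": 0,"dy": 0,"dz": 0.08,"turn": 0,"jaw": 1},{"dx": 0,"dy": 0,"dz": 0.08,"turn": 0,"jaw": 1},{"dx": 0,"dy": 0,"dz": 0.08,"turn": 0,"jaw": 1},{"dx": 0,"dy": 0,"dz": 0.06,"turn": 0,"jaw": 1},{"dx": 0,"dy": 0,"dz": 0.02,"turn": 0,"jaw": 1},{"dx": 0,"dy": 0,"dz": 0,"turn": 0,"jaw": 1},{"dx": 0,"dy": 0,"dz": 0,"turn": 0,"jaw": 1},{"dx": 0,"dy": 0,"dz": 0,"turn": 0,"jaw": 1}], "grip_force": 8}}

```text
time_s: 34.27
tcp_pos: [428.1, -209.0, 4.1]
eef_rot: [[-0.344, -0.939, -0.0], [-0.939, 0.344, 0.0], [0.0, 0.0, -1.0]]
force: [-0.3, -0.1, -0.9]
grip_width: 22.2
grip_force: 8.0
```

>>> {"fn": "send_rows", "kwargs": {"commands": [{"dx": 0,"dy": 0,"dz": 0,"turn": 0,"jaw": 0.6},{"dx": 0,"dy": 0,"dz": 0,"turn": 0,"jaw": 0.5},{"dx": 0,"dy": 0,"dz": 0,"turn": 0,"jaw": 0.4},{"dx": 0,"dy": 0,"dz": 0,"turn": 0,"jaw": 0.3},{"dx": 0,"dy": 0,"dz": 0,"turn": 0,"jaw": 0.2},{"dx": 0,"dy": 0,"dz": -0.2,"turn": 0,"jaw": 0},{"dx": 0,"dy": 0,"dz": -0.6,"turn": 0,"jaw": 0},{"dx": 0,"dy": 0,"dz": -1,"turn": 0,"jaw": 0}]}}

```text
time_s: 34.93
tcp_pos: [426.3, -208.7, 56.9]
eef_rot: [[-0.344, -0.939, -0.006], [-0.939, 0.344, 0.001], [0.001, 0.005, -1.0]]
force: [0.6, -0.1, 0.1]
grip_width: 69.6
grip_force: 0.0
```

>>> {"fn": "send_rows", "kwargs": {"commands": [{"dx": 0,"dy": 0,"dz": -1,"turn": 0,"jaw": 0},{"dx": 0,"dy": 0,"dz": -1,"turn": 0,"jaw": 0},{"dx": 0,"dy": 0,"dz": -1,"turn": 0,"jaw": 0},{"dx": -0.6,"dy": -0.19,"dz": -1,"turn": 0,"jaw": 0},{"dx": -0.8,"dy": 0,"dz": 0,"turn": 0,"jaw": 0},{"dx": -0.8,"dy": 0,"dz": 0,"turn": 0,"jaw": 0},{"dx": -0.8,"dy": 0,"dz": 0,"turn": 0,"jaw": 0},{"dx": 0,"dy": 0,"dz": 0,"turn": 0,"jaw": 0}]}}

```text
time_s: 35.6
tcp_pos: [466.0, -123.9, 179.1]
eef_rot: [[-0.342, -0.94, 0.002], [-0.94, 0.342, 0.0], [-0.001, -0.002, -1.0]]
force: [0.1, -0.4, 0.4]
grip_width: 87.3
grip_force: 0.0
```

```bash
python3 tri.py w14 | grep -v -e 'org' -e red
python3 - <<'E'
from h import *
H=np.array(viewer.snapshot('wrist')['hand_eye']);p=viewer.snapshot('wrist');s=ctrl.get_state();T=campose(p,s)
u=np.array([.342,.94,0]);n=np.array([-.94,.342,0]);L=np.array([489,-58,0]);I=p['pixels'].astype(int)
for k in(24,12,-12,-24):
    x=int(proj(p,L+12*u+k*n+[0,0,112],T)[0]);col=I[330:428,x];o=np.nonzero((col[:,0]>205)&(col[:,2]<75))[0]
    print(k,x,'first bright row',o[0]+330 if len(o) else None,'pred',[(h,proj(p,L+13.3*u+k*n+[0,0,h+10],T)[1].round(1)) for h in(90,97,100,104)])
q=viewer.snapshot('scene')
for l in ('pry','pry_tip','pry_grip'): print(l,[(np.round(r['xyz'],1),round(r['confidence'],2)) for r in models.pinpoint(l,q)])
fit2()
E
```

```text
t 35.65 [ 465.3 -124.9  178.8] F [ 0.2 -0.2 -0.7] M [0.12 0.01 0.03] notch rel [-71.    0.6  96.9]
cover_lip [(array([ 302.9, -102.6,   27.3]), 0.87, array([540., 170.])), (array([493.5, -46.9,  98.9]), 0.68, array([317., 370.]))]
notch [(array([486.3, -56.3,  83.2]), 0.94, array([322., 342.]))]
cover [(array([ 302.8, -163.4,   28.6]), 0.9, array([523.,  85.]))]
dustbox [(array([517.8,  19.9,   1.1]), 0.68, array([317., 376.]))]
90 lip [317.5 362.5] top edge [317.5 371.4] box front top [317.5 354.7]
97 lip [317.5 368.7] top edge [317.5 378. ] box front top [317.5 354.7]
101 lip [317.5 372.4] top edge [317.5 382. ] box front top [317.5 354.7]
104 lip [317.5 375.2] top edge [317.5 385. ] box front top [317.5 354.7]
sil 0.91 455 585 0 178
sil 0.69 269 373 372 425
24 356 first bright row 386 pred [(90, np.float64(378.9)), (97, np.float64(385.6)), (100, np.float64(388.7)), (104, np.float64(392.8))]
12 336 first bright row 388 pred [(90, np.float64(378.9)), (97, np.float64(385.7)), (100, np.float64(388.7)), (104, np.float64(392.8))]
-12 297 first bright row 392 pred [(90, np.float64(379.0)), (97, np.float64(385.8)), (100, np.float64(388.8)), (104, np.float64(392.9))]
-24 277 first bright row 394 pred [(90, np.float64(379.0)), (97, np.float64(385.8)), (100, np.float64(388.8)), (104, np.float64(392.9))]
pry [(array([ 325.8, -468.9,    2.1]), 0.73), (array([ 4.394e+02, -1.793e+02, -2.000e-01]), 0.66), (array([473. , -97.3,  11.8]), 0.2)]
pry_tip [(array([469.8, -94.2,  13.6]), 0.76), (array([ 336.4, -381.8,   11.4]), 0.57)]
pry_grip [(array([ 425.9, -208.3,   12.7]), 0.91), (array([ 323. , -504.1,   10.2]), 0.8)]
hf,hr,dx,roll [13.4  5.7  1.4 -3. ] 63.63 rear down: [12.4 -0.8] 67.29
```

The tool is flat again (tip z≈13, origin z≈0). The lip middle is at ~101 mm, above the 99 needed, so I go on to grip the front half across its width.

>>> {"fn": "send_rows", "kwargs": {"commands": [{"dx": -0.75,"dy": 0.02,"dz": 0,"turn": 0,"jaw": 0},{"dx": -0.75,"dy": 0,"dz": 0,"turn": 0,"jaw": 0},{"dx": -0.75,"dy": 0,"dz": 0,"turn": 0,"jaw": 0},{"dx": -0.75,"dy": 0,"dz": 0.3,"turn": 0,"jaw": 0},{"dx": -0.75,"dy": 0,"dz": 0.5,"turn": 0,"jaw": 0},{"dx": 0,"dy": 0,"dz": 0.7,"turn": 0,"jaw": 0},{"dx": 0,"dy": 0,"dz": 0.5,"turn": 0,"jaw": 0},{"dx": 0,"dy": 0,"dz": 0.3,"turn": 0,"jaw": 0}], "grip_force": 15}}

```text
time_s: 36.97
tcp_pos: [502.0, -20.3, 107.3]
eef_rot: [[-0.343, -0.939, -0.002], [-0.939, 0.343, -0.0], [0.001, 0.002, -1.0]]
force: [-0.7, -0.7, 0.3]
grip_width: 87.5
grip_force: 0.0
```

>>> {"fn": "send_rows", "kwargs": {"commands": [{"dx": 0,"dy": 0,"dz": 0.15,"turn": 0,"jaw": 0},{"dx": 0,"dy": 0,"dz": 0.08,"turn": 0,"jaw": 0},{"dx": 0,"dy": 0,"dz": 0,"turn": 0,"jaw": 0},{"dx": 0,"dy": 0,"dz": 0,"turn": 0,"jaw": 0},{"dx": 0,"dy": 0,"dz": 0,"turn": 0,"jaw": 0},{"dx": 0,"dy": 0,"dz": 0,"turn": 0,"jaw": 0},{"dx": 0,"dy": 0,"dz": 0,"turn": 0,"jaw": 0},{"dx": 0,"dy": 0,"dz": 0,"turn": 0,"jaw": 0}]}}

```text
time_s: 37.63
tcp_pos: [503.0, -20.5, 102.6]
eef_rot: [[-0.344, -0.939, 0.001], [-0.939, 0.344, 0.0], [-0.0, -0.001, -1.0]]
force: [-0.8, -0.1, 1.1]
grip_width: 87.7
grip_force: 0.0
```

Run:
```python
from h import *
st()
s=ctrl.get_state();p=viewer.snapshot('wrist');save(p,'w15');T=campose(p,s)
u=np.array([.342,.94,0]);n=np.array([-.94,.342,0]);L=np.array([489,-58,0])
for h in(97,101,105):print(h,[proj(p,L+12.5*u+k*n+[0,0,h+10],T).round() for k in(24,0,-24)])
I=p['pixels'].astype(int);m=(I[...,0]>200)&(I[...,1]>60)&(I[...,1]<215)&(I[...,2]<90)&(I[...,0]-I[...,2]>150)
for x in range(200,460,20):
    o=np.nonzero(m[:,x])[0];print(x,(o.min(),o.max(),len(o)) if len(o) else None,end=' ')
```

```text
t 37.6333 [503.  -20.5 102.6] F [-0.8 -0.1  1.1] M [ 0.09 -0.06  0.  ] notch rel [40.   0.3 20.6]
97 [array([380., 247.]), array([316., 247.]), array([252., 247.])]
101 [array([382., 250.]), array([316., 250.]), array([251., 250.])]
105 [array([383., 253.]), array([316., 254.]), array([249., 254.])]
200 None 220 None 240 (np.int64(255), np.int64(302), 48) 260 (np.int64(254), np.int64(427), 134) 280 (np.int64(254), np.int64(412), 89) 300 (np.int64(253), np.int64(412), 76) 320 (np.int64(252), np.int64(412), 76) 340 (np.int64(251), np.int64(412), 78) 360 (np.int64(250), np.int64(412), 75) 380 (np.int64(250), np.int64(412), 107) 400 (np.int64(249), np.int64(332), 84) 420 None 440 None
```

>>> {"fn": "send_rows", "kwargs": {"commands": [{"dx": 0,"dy": 0,"dz": 0.06,"turn": 0,"jaw": 1},{"dx": 0,"dy": 0,"dz": 0,"turn": 0,"jaw": 1},{"dx": 0,"dy": 0,"dz": 0,"turn": 0,"jaw": 1},{"dx": 0,"dy": 0,"dz": 0,"turn": 0,"jaw": 1},{"dx": 0,"dy": 0,"dz": 0,"turn": 0,"jaw": 1},{"dx": 0,"dy": 0,"dz": 0,"turn": 0,"jaw": 1},{"dx": 0,"dy": 0,"dz": 0,"turn": 0,"jaw": 1},{"dx": 0,"dy": 0,"dz": 0,"turn": 0,"jaw": 1}], "grip_force": 30}}

```text
time_s: 38.35
tcp_pos: [500.8, -20.0, 100.3]
eef_rot: [[-0.345, -0.939, -0.003], [-0.939, 0.345, 0.001], [0.0, 0.003, -1.0]]
force: [-9.4, 6.6, 8.5]
grip_width: 63.6
grip_force: 30.7
```

Run:
```python
from h import *
st();s=ctrl.get_state();print(s['grip_width'],s['grip_force'])
```

```text
t 38.35 [500.8 -20.  100.3] F [-9.4  6.6  8.5] M [ 2.63  3.26 -0.26] notch rel [39.7 -2.1 18.3]
63.5630312977309 30.655707316473126
```

>>> {"fn": "send_rows", "kwargs": {"commands": [{"dx": 0,"dy": 0,"dz": 0,"turn": 0,"jaw": 1},{"dx": 0,"dy": 0,"dz": 0,"turn": 0,"jaw": 1},{"dx": 0,"dy": 0,"dz": -0.05,"turn": 0,"jaw": 1},{"dx": 0,"dy": 0,"dz": -0.07,"turn": 0,"jaw": 1},{"dx": 0,"dy": 0,"dz": -0.1,"turn": 0,"jaw": 1},{"dx": 0,"dy": 0,"dz": -0.1,"turn": 0,"jaw": 1},{"dx": 0,"dy": 0,"dz": -0.1,"turn": 0,"jaw": 1},{"dx": 0,"dy": 0,"dz": 0,"turn": 0,"jaw": 1}], "grip_force": 50}}

```text
time_s: 39.02
tcp_pos: [500.3, -21.1, 112.7]
eef_rot: [[-0.345, -0.939, -0.005], [-0.939, 0.345, -0.001], [0.003, 0.004, -1.0]]
force: [-9.0, 4.3, 0.2]
grip_width: 62.8
grip_force: 50.0
```

Run:
```python
from h import *
st();s=ctrl.get_state();print(s['grip_width'],s['grip_force'])
q=viewer.snapshot('scene')
for l in ('cover_lip','cover'): print(l,[(np.round(r['xyz'],1),round(r['confidence'],2)) for r in models.pinpoint(l,q)])
```

```text
t 39.0167 [500.3 -21.1 112.7] F [-9.   4.3  0.2] M [ 1.22  3.39 -0.06] notch rel [38.4 -2.2 30.8]
62.78736701735213 49.99799036420882
cover_lip [(array([368.5, 249.6,  29. ]), 0.79), (array([488.7, -50.2, 111.2]), 0.64)]
cover [(array([513.7,  10.2, 111.3]), 0.92), (array([352.5, 191.6,  30.7]), 0.65)]
```

>>> {"fn": "send_rows", "kwargs": {"commands": [{"dx": 0,"dy": 0,"dz": -0.15,"turn": 0,"jaw": 1},{"dx": 0,"dy": 0,"dz": -0.2,"turn": 0,"jaw": 1},{"dx": 0,"dy": 0,"dz": -0.3,"turn": 0,"jaw": 1},{"dx": 0,"dy": 0,"dz": -0.4,"turn": 0,"jaw": 1},{"dx": 0,"dy": 0,"dz": -0.5,"turn": 0,"jaw": 1},{"dx": 0,"dy": 0,"dz": -0.5,"turn": 0,"jaw": 1},{"dx": 0,"dy": 0,"dz": -0.5,"turn": 0,"jaw": 1},{"dx": 0,"dy": 0,"dz": -0.3,"turn": 0,"jaw": 1}]}}

```text
time_s: 39.83
tcp_pos: [504.5, -20.5, 201.6]
eef_rot: [[-0.343, -0.939, 0.004], [-0.939, 0.343, 0.0], [-0.002, -0.004, -1.0]]
force: [-0.1, -0.3, -1.5]
grip_width: 62.8
grip_force: 50.0
```

Run:
```python
from h import *
st();s=ctrl.get_state();print(s['grip_width'],s['grip_force'])
for cam in('scene','top'):
    q=viewer.snapshot(cam);save(q,cam+'16')
    for l in ('cover_lip','cover'): print(l,[(np.round(r['xyz'],1),round(r['confidence'],2)) for r in models.pinpoint(l,q)])
T0=np.array(s['tcp_pos'])
# rows for move to tray: rotate phi -110 -> -180 while moving
```

```text
t 39.8333 [504.5 -20.5 201.6] F [-0.1 -0.3 -1.5] M [ 0.02 -0.16 -0.04] notch rel [ 40.7   2.2 119.6]
62.79269616957819 49.992043348029256
cover_lip [(array([493. , -47.5, 201.9]), 0.8), (array([367.7, 248.4,  27.9]), 0.7), (array([ 303.5, -109.2,   27.6]), 0.53)]
cover [(array([350.9, 192.8,  29. ]), 0.84), (array([514.6,  11. , 202.4]), 0.58), (array([ 301.2, -163.5,   27.1]), 0.43)]
cover_lip [(array([ 305.6, -105.7,   27. ]), 0.61)]
cover [(array([347.3, 192.2,  28.8]), 0.85), (array([ 309.2, -163.4,   26.1]), 0.67)]
```

Run:
```python
import numpy as np
D=np.array([-28.5,364.5])/18/30
for k in range(18):
    p=np.radians(-110-3.89*k);print(k,round(D@[np.cos(p),np.sin(p)],2),round(D@[np.sin(p),-np.cos(p)],2),end=' | ')
```

```text
0 -0.62 0.28 | 1 -0.6 0.32 | 2 -0.57 0.36 | 3 -0.55 0.4 | 4 -0.52 0.44 | 5 -0.49 0.47 | 6 -0.45 0.5 | 7 -0.42 0.53 | 8 -0.38 0.56 | 9 -0.34 0.58 | 10 -0.3 0.61 | 11 -0.26 0.62 | 12 -0.22 0.64 | 13 -0.17 0.65 | 14 -0.13 0.66 | 15 -0.08 0.67 | 16 -0.04 0.68 | 17 0.01 0.68 |
```

>>> {"fn": "send_rows", "kwargs": {"commands": [{"dx": -0.62,"dy": 0.28,"dz": 0,"turn": 0.97,"jaw": 1},{"dx": -0.6,"dy": 0.32,"dz": 0,"turn": 0.97,"jaw": 1},{"dx": -0.57,"dy": 0.36,"dz": 0,"turn": 0.97,"jaw": 1},{"dx": -0.55,"dy": 0.4,"dz": 0,"turn": 0.97,"jaw": 1},{"dx": -0.52,"dy": 0.44,"dz": 0,"turn": 0.97,"jaw": 1},{"dx": -0.49,"dy": 0.47,"dz": 0,"turn": 0.97,"jaw": 1},{"dx": -0.45,"dy": 0.5,"dz": 0,"turn": 0.97,"jaw": 1},{"dx": -0.42,"dy": 0.53,"dz": 0,"turn": 0.97,"jaw": 1}]}}

```text
time_s: 40.8
tcp_pos: [489.9, 142.5, 197.6]
eef_rot: [[-0.781, -0.625, -0.001], [-0.625, 0.781, -0.001], [0.002, 0.0, -1.0]]
force: [1.5, -0.1, -0.9]
grip_width: 63.0
grip_force: 50.0
```

>>> {"fn": "send_rows", "kwargs": {"commands": [{"dx": -0.38,"dy": 0.56,"dz": 0,"turn": 0.97,"jaw": 1},{"dx": -0.34,"dy": 0.58,"dz": 0,"turn": 0.97,"jaw": 1},{"dx": -0.3,"dy": 0.61,"dz": 0,"turn": 0.97,"jaw": 1},{"dx": -0.26,"dy": 0.62,"dz": 0,"turn": 0.97,"jaw": 1},{"dx": -0.22,"dy": 0.64,"dz": 0,"turn": 0.97,"jaw": 1},{"dx": -0.17,"dy": 0.65,"dz": 0,"turn": 0.97,"jaw": 1},{"dx": -0.13,"dy": 0.66,"dz": 0,"turn": 0.97,"jaw": 1},{"dx": -0.08,"dy": 0.67,"dz": 0,"turn": 0.97,"jaw": 1}]}}

```text
time_s: 41.47
tcp_pos: [476.9, 303.8, 197.4]
eef_rot: [[-0.991, -0.133, -0.001], [-0.133, 0.991, -0.001], [0.001, -0.001, -1.0]]
force: [0.7, 0.8, -1.4]
grip_width: 63.1
grip_force: 50.0
```

>>> {"fn": "send_rows", "kwargs": {"commands": [{"dx": -0.04,"dy": 0.68,"dz": 0,"turn": 0.97,"jaw": 1},{"dx": 0.01,"dy": 0.68,"dz": 0,"turn": 0.97,"jaw": 1},{"dx": 0,"dy": 0,"dz": 0.5,"turn": 0,"jaw": 1},{"dx": 0,"dy": 0,"dz": 0.7,"turn": 0,"jaw": 1},{"dx": 0,"dy": 0,"dz": 0.7,"turn": 0,"jaw": 1},{"dx": 0,"dy": 0,"dz": 0.5,"turn": 0,"jaw": 1},{"dx": 0,"dy": 0,"dz": 0.3,"turn": 0,"jaw": 1},{"dx": 0,"dy": 0,"dz": 0,"turn": 0,"jaw": 1}]}}

```text
time_s: 42.13
tcp_pos: [473.0, 342.5, 114.6]
eef_rot: [[-1.0, -0.001, -0.003], [-0.001, 1.0, -0.004], [0.003, -0.004, -1.0]]
force: [0.5, 0.0, -1.8]
grip_width: 62.7
grip_force: 50.0
```

Run:
```python
from h import *
s=ctrl.get_state();print(s['time_s'],np.round(s['tcp_pos'],1),np.degrees(phi(s)),np.round(s['force'],1),s['grip_width'])
for cam in('scene','top'):
    q=viewer.snapshot(cam);save(q,cam+'17')
    for l in ('cover_lip','cover','tray'): print(l,[(np.round(r['xyz'],1),round(r['confidence'],2)) for r in models.pinpoint(l,q)])
```

```text
42.1333 [473.  342.5 114.6] -179.96925690412357 [ 0.5  0.  -1.8] 62.7368216575632
cover_lip [(array([446.2, 338.3, 111.3]), 0.76), (array([ 304.6, -109. ,   29.6]), 0.76), (array([368.1, 246.4,  27.1]), 0.64)]
cover [(array([352.4, 191.5,  30.4]), 0.96), (array([ 301.3, -163.1,   28.6]), 0.89), (array([505.3, 344.7, 112.4]), 0.78)]
tray [(array([505.6, 345.6,  -1.7]), 0.73)]
cover_lip [(array([370. , 248.4,  32.5]), 0.79), (array([ 304.6, -106.4,   27.2]), 0.71), (array([791.5,   7.1,  -1.8]), 0.48)]
cover [(array([ 307.4, -166.6,   25.9]), 0.91), (array([353.1, 190.9,  29.1]), 0.9), (array([508.8, 343. , 116.3]), 0.75)]
tray [(array([504.8, 342.2,  -8.1]), 0.87)]
```

>>> {"fn": "send_rows", "kwargs": {"commands": [{"dx": 0,"dy": 0,"dz": 0.4,"turn": 0,"jaw": 1},{"dx": 0,"dy": 0,"dz": 0.5,"turn": 0,"jaw": 1},{"dx": 0,"dy": 0,"dz": 0.5,"turn": 0,"jaw": 1},{"dx": 0,"dy": 0,"dz": 0.4,"turn": 0,"jaw": 1},{"dx": 0,"dy": 0,"dz": 0.25,"turn": 0,"jaw": 1},{"dx": 0,"dy": 0,"dz": 0.15,"turn": 0,"jaw": 1},{"dx": 0,"dy": 0,"dz": 0.05,"turn": 0,"jaw": 1},{"dx": 0,"dy": 0,"dz": 0,"turn": 0,"jaw": 1}]}}

```text
time_s: 43.2
tcp_pos: [474.3, 344.0, 50.2]
eef_rot: [[-1.0, -0.001, 0.0], [-0.001, 1.0, 0.0], [-0.0, 0.0, -1.0]]
force: [0.1, -0.4, -1.8]
grip_width: 63.0
grip_force: 50.0
```

>>> {"fn": "send_rows", "kwargs": {"commands": [{"dx": 0,"dy": 0,"dz": 0.04,"turn": 0,"jaw": 1},{"dx": 0,"dy": 0,"dz": 0.04,"turn": 0,"jaw": 1},{"dx": 0,"dy": 0,"dz": 0.04,"turn": 0,"jaw": 1},{"dx": 0,"dy": 0,"dz": 0.03,"turn": 0,"jaw": 1},{"dx": 0,"dy": 0,"dz": 0.03,"turn": 0,"jaw": 1},{"dx": 0,"dy": 0,"dz": 0,"turn": 0,"jaw": 1},{"dx": 0,"dy": 0,"dz": 0,"turn": 0,"jaw": 1},{"dx": 0,"dy": 0,"dz": 0,"turn": 0,"jaw": 1}], "grip_force": 25}}

```text
time_s: 43.87
tcp_pos: [474.2, 343.9, 44.7]
eef_rot: [[-1.0, -0.001, 0.0], [-0.001, 1.0, 0.0], [-0.0, 0.0, -1.0]]
force: [0.5, 0.3, -2.1]
grip_width: 63.3
grip_force: 25.0
```

Still hanging (−2 N). Continue slowly.

>>> {"fn": "send_rows", "kwargs": {"commands": [{"dx": 0,"dy": 0,"dz": 0.05,"turn": 0,"jaw": 1},{"dx": 0,"dy": 0,"dz": 0.05,"turn": 0,"jaw": 1},{"dx": 0,"dy": 0,"dz": 0.05,"turn": 0,"jaw": 1},{"dx": 0,"dy": 0,"dz": 0.04,"turn": 0,"jaw": 1},{"dx": 0,"dy": 0,"dz": 0.04,"turn": 0,"jaw": 1},{"dx": 0,"dy": 0,"dz": 0,"turn": 0,"jaw": 1},{"dx": 0,"dy": 0,"dz": 0,"turn": 0,"jaw": 1},{"dx": 0,"dy": 0,"dz": 0,"turn": 0,"jaw": 1}]}}

```text
time_s: 44.53
tcp_pos: [474.1, 343.8, 37.9]
eef_rot: [[-1.0, -0.001, 0.0], [-0.001, 1.0, 0.0], [-0.0, 0.0, -1.0]]
force: [-2.8, -0.7, 1.6]
grip_width: 63.4
grip_force: 25.0
```

Run:
```python
from h import *
s=ctrl.get_state();print(s['time_s'],np.round(s['tcp_pos'],1),np.round(s['force'],1))
for cam in('scene','top'):
    q=viewer.snapshot(cam)
    for l in ('cover_lip','cover'): print(l,[(np.round(r['xyz'],1),round(r['confidence'],2)) for r in models.pinpoint(l,q) if r['xyz'][0]>400])
```

```text
44.5333 [474.1 343.8  37.9] [-2.8 -0.7  1.6]
cover_lip [(array([445.3, 341.2,  32.3]), 0.85)]
cover [(array([505.3, 348.9,  36.2]), 0.96)]
cover_lip [(array([468.4, -93.6,  13.8]), 0.42)]
cover [(array([512.5, 341.7,  37.2]), 0.81)]
```

>>> {"fn": "send_rows", "kwargs": {"commands": [{"dx": 0,"dy": 0,"dz": 0.04,"turn": 0,"jaw": 1},{"dx": 0,"dy": 0,"dz": 0.04,"turn": 0,"jaw": 1},{"dx": 0,"dy": 0,"dz": 0.04,"turn": 0,"jaw": 1},{"dx": 0,"dy": 0,"dz": 0,"turn": 0,"jaw": 1},{"dx": 0,"dy": 0,"dz": 0,"turn": 0,"jaw": 1},{"dx": 0,"dy": 0,"dz": 0,"turn": 0,"jaw": 1},{"dx": 0,"dy": 0,"dz": 0,"turn": 0,"jaw": 1},{"dx": 0,"dy": 0,"dz": 0,"turn": 0,"jaw": 1}], "grip_force": 12}}

```text
time_s: 45.5
tcp_pos: [474.3, 343.0, 34.7]
eef_rot: [[-1.0, -0.001, -0.0], [-0.001, 1.0, -0.001], [0.0, -0.001, -1.0]]
force: [-3.5, -3.6, 10.7]
grip_width: 64.3
grip_force: 12.0
```

>>> {"fn": "send_rows", "kwargs": {"commands": [{"dx": 0,"dy": 0,"dz": -0.02,"turn": 0,"jaw": 1},{"dx": 0,"dy": 0,"dz": 0,"turn": 0,"jaw": 1},{"dx": 0,"dy": 0,"dz": 0,"turn": 0,"jaw": 0.2},{"dx": 0,"dy": 0,"dz": 0,"turn": 0,"jaw": 0.1},{"dx": 0,"dy": 0,"dz": 0,"turn": 0,"jaw": 0},{"dx": 0,"dy": 0,"dz": 0,"turn": 0,"jaw": 0},{"dx": 0,"dy": 0,"dz": 0,"turn": 0,"jaw": 0},{"dx": 0,"dy": 0,"dz": 0,"turn": 0,"jaw": 0}], "grip_force": 5}}

```text
time_s: 46.17
tcp_pos: [474.2, 344.0, 34.7]
eef_rot: [[-1.0, -0.001, 0.0], [-0.001, 1.0, 0.0], [-0.0, 0.0, -1.0]]
force: [-0.2, 0.2, -0.6]
grip_width: 87.5
grip_force: 0.0
```

>>> {"fn": "send_rows", "kwargs": {"commands": [{"dx": 0,"dy": 0,"dz": -0.3,"turn": 0,"jaw": 0},{"dx": 0,"dy": 0,"dz": -0.6,"turn": 0,"jaw": 0},{"dx": 0,"dy": 0,"dz": -0.9,"turn": 0,"jaw": 0},{"dx": 0,"dy": 0,"dz": -0.9,"turn": 0,"jaw": 0},{"dx": 0,"dy": 0,"dz": -0.9,"turn": 0,"jaw": 0},{"dx": 0,"dy": 0,"dz": -0.6,"turn": 0,"jaw": 0},{"dx": 0,"dy": 0,"dz": 0,"turn": 0,"jaw": 0},{"dx": 0,"dy": 0,"dz": 0,"turn": 0,"jaw": 0}]}}

```text
time_s: 46.83
tcp_pos: [474.5, 344.4, 162.7]
eef_rot: [[-1.0, -0.001, 0.002], [-0.001, 1.0, 0.003], [-0.002, 0.003, -1.0]]
force: [0.4, 0.8, -0.9]
grip_width: 87.9
grip_force: 0.0
```

Run:
```python
from h import *
s,p,T=look('w18',['cover','cover_lip'])
for cam in('scene','top'):
    q=viewer.snapshot(cam);save(q,cam+'18')
    for l in ('cover_lip','cover','pry','pry_tip','pry_grip','firebrick','fluxjar','mandrel'): print(cam,l,[(np.round(r['xyz'],1),round(r['confidence'],2)) for r in models.pinpoint(l,q)][:3])
```

```text
w18 t 46.8333 tcp [474.5 344.4 162.7] phi -179.95 F [ 0.4  0.8 -0.9] w 87.9
  cover [505.  339.2  31.8] 0.77 [309. 266.]
  cover [351.4 195.2  27. ] 0.68 [77. 32.]
  cover_lip [449.2 336.4  29.2] 0.74 [304. 188.]
  cover_lip [370.9 248.4  23. ] 0.74 [167.  66.]
scene cover_lip [(array([ 303.8, -108.5,   28.7]), 0.91), (array([368.6, 249.8,  25.9]), 0.81), (array([446.4, 336.5,  30.6]), 0.59)]
scene cover [(array([505.2, 343.5,  33. ]), 0.95), (array([ 302.3, -162. ,   28.3]), 0.85), (array([352. , 192.7,  28.6]), 0.72)]
scene pry [(array([ 4.385e+02, -1.827e+02,  1.000e-01]), 0.66), (array([ 326.1, -470.7,   -0.5]), 0.62)]
scene pry_tip [(array([470.5, -94.5,  10.8]), 0.58)]
scene pry_grip [(array([ 321. , -505.2,   12.4]), 0.63), (array([ 424.4, -208.4,   11.9]), 0.62)]
scene firebrick [(array([ 777.5, -173.8,   -0.9]), 0.78)]
scene fluxjar [(array([785.7, 166.3,   1.2]), 0.81)]
scene mandrel [(array([7.915e+02, 6.700e+00, 2.000e-01]), 0.79), (array([505.8, 340.7,  37.8]), 0.3)]
top cover_lip [(array([446.2, 341.4,  32.8]), 0.94), (array([ 303.6, -105.6,   26.5]), 0.89), (array([369.2, 247.3,  26. ]), 0.76)]
top cover [(array([354.6, 189.5,  25.6]), 0.67), (array([508.7, 338.7,  36. ]), 0.56)]
top pry [(array([ 439.1, -184.5,   -1.4]), 0.74), (array([ 320.1, -472.5,   -2. ]), 0.66)]
top pry_tip [(array([ 335.6, -380.2,   10.7]), 0.86), (array([471.8, -96.4,  11.6]), 0.55)]
top pry_grip [(array([ 424.4, -209.7,    9.8]), 0.75), (array([ 325.1, -502.1,   13.5]), 0.7)]
top firebrick [(array([ 777.8, -179.4,   -2.8]), 0.9)]
top fluxjar [(array([778.4, 168.9,   0.8]), 0.9)]
top mandrel [(array([791.4,   6.3,  -3.1]), 0.72)]
```

Everything checks out: cover at (506,341,33) and level in the tray, tool flat, bystanders where they started. Handing in.

```bash
python3 -c "
from workcell import ctrl
print(ctrl.sign_off())"
```

```text
the job is handed in; nothing more can be done
None
```

I handed the job in at about 47 s, but the hand-in gave no verdict. The cover came free on the second levering pass, with its lip at about 101 mm against the 99 mm needed, a margin of about the measuring error. By camera it stands level on its feet in the tray, the tool lies flat on the bench, and the firebrick, jar and mandrel are where they started.

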